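# Drive a taper-shank bench stake home in its holder

## Robot

A 6-joint arm with a two-finger parallel gripper is mounted at the origin on a cart in front of the work surface, level with it; the furniture and walls round the work are solid. World frame = base frame: x ahead of the robot, y to its left, z up, the work surface at z = 0. Lengths are in m, angles in degrees, forces in N, time in s.
With the tool pointing down it reaches from about 0.35 to 0.725 m from the base axis. Payload 4.3 kg.
Tool frame: the origin (TCP) lies at the very end of the fingers, on their centre line; the grasp point (between the pads) lies 19 mm behind it; z points along the fingers, y is the line along which they close (so a half turn about z gives the same grasp; the last joint's range is limited). The gripper opens to 85 mm and grips with 20 to 120 N. Pads are 22 mm wide; open, the fingers measure 114 mm over their backs; the gripper's body (76 mm by 85 mm) begins 54 mm behind the grasp point. The pads swing forward as they close: fully open they stand 13 mm farther back than shut.
Start: joints at [-83.096, 21.618, 4.641, 73.018, 0, 83.68], TCP at [0.132, -0.56, 0.231] pointing down, gripper open.
Joint ranges: [-156.06, 156.06], [-48.1, 94.91], [-58.44, 69.94], [-101.28, 121.22], [-78.64, 73.56], [-180, 180]. Speed limits (degrees/s): [147.25, 147.25, 180, 180, 180, 180].

## Interface

Orientations are given as [roll, pitch, yaw] about the fixed x, y, z axes, in that order (R = Rz(yaw) Ry(pitch) Rx(roll)).
In Python, from cell import * gives the robot as it stands.
- The arm moves only by the tool play_rows, never from a script. Its argument "commands" is a list of rows, each an object of numbers: "claw": the gripper command: -1 is fully open, 1 is shut, values between are in proportion; "tx", "ty", "tz": the shift along the tool's x, y, z scaled (see below); "wx", "wy", "wz": the turn, a rotation vector about the tool's x, y, z scaled (see below). A call has 1 to 10 rows; each row is the pose to reach, as a shift and turn from the pose commanded when the call began, along the tool's axes at that moment; what a row does not reach only later rows make up. The controller multiplies each number of a shift by 75 cm and each number of a turn by 2 rad. A row lasts 1/12 s, in which the tool goes at most 41.7 mm and 7.16 degrees, less where a joint would pass 70% of its speed; a pose out of reach is approached as far as the arm can. A call with a number of a shift or a turn outside -1 to 1 is refused whole. A call with a gripper value outside its range is refused whole. The fingers move at their own pace and stop on an object; "grip_force" is the grip in N (left out, the last holds). Time passes only in rows, so rows that repeat a pose let the fingers close. It gives the time, the measured TCP pose, the force, the opening and the grip force at its end, in the units of the state.
- observe(): the state, without advancing time (a new reading comes with each control period).
- read_camera(name): name is "side" or "top" or "wrist"; returns a dict with "image" (400x640x3 uint8, red, green, blue), "intrinsics" (3x3 intrinsics, pixels), "extrinsics" (4x4, takes a point from world to camera coordinates); the wrist camera has in their place "tool_from_camera" (4x4, takes a point from camera to tool coordinates, whose origin is the TCP and whose axes are the flange's). Camera axes: x right, y down, z forward; pixel columns grow to the right and rows downward; lengths in m; the calibration is good to about 2 mm. A picture is of the moment at which its call begins: read the wrist's pose just before it. There is no depth.
- sign_off(): hands the job in; it is judged then, once.
The state is a dict: "time": time; "joint_positions": joint angles; "qvel": joint speeds; "joint_efforts": joint torques, N m; "eef_pos": TCP position; "tool_rot": TCP orientation; "contact_force": force on the tool from outside, world axes, zero at the start; "torque": the same for the moment, N m; "finger_gap": opening from 0.0 (shut) to 1.0 (fully open); "gripper_force": force on a finger pad.
Only numpy, scipy, OpenCV 4.12 (cv2) and the standard library are available. Lean on these libraries where they do the work, as an engineer would, in place of code of your own. Each camera call takes 0.05 s, during which the arm holds its last target. There are 200 camera calls.

## Task

Fit the short steel stake into the green cast-iron stake holder: set its tapered shank straight into the socket by hand until it bears and let go of it, then drive it home on its end with light, gradually firmer taps of the soft-faced mallet, never a heavy blow, until it no longer gives under a firm tap and the taper alone holds it fast and straight. Then lay the mallet flat on the bench, clear of the stake, and leave the glass dish, the caliper and the solder spool undisturbed.

Things in the scene. Friction and masses are not known exactly. Their poses are not given: they have to be found in the camera images.
- holder: Green cast-iron stake holder, too heavy to shift: foot plate 118 x 104 x 12 mm (x -55 to +63 mm) under a block 60 x 60 mm, 90 mm high. Origin on the bench under the middle of the block. A level square socket opens in the block's front face, towards its own -x; a stake goes in along its +x. The socket's axis is 60 mm above the bench, at y = 0.
- mouth (a point): Centre of the socket's mouth in the front face (holder x -30, y 0, z 60 mm), axes as the holder's. 24 mm square with a 5 mm deep lead-in, then 19 mm, narrowing 4 degrees a side like the shank. Its bushing sits back by an unseen 0 to 4 mm, different each time: the shank first bears with 4 to 10 mm left between the stake's shoulder and this face and is home 1 to 5 mm deeper. Go by feel.
- stake: Grey steel stake, 0.3 kg, lying on the bench: body 26 x 26 mm, 66 mm long, and a tapered square shank 40 mm long (21 mm square at the shoulder, 15 mm at the tip). Origin on its axis at the shoulder; +x runs along the shank to its tip, the body to x = -66 mm; the axis lies 13 mm above the bench. It goes in the same way up; grip the body across its sides, 35 mm behind the shoulder.
- nose (a point): Centre of the stake's flat end face (20 mm square, at stake x = -66 mm), where it is struck. Let go in the socket, the stake droops 1 to 4 degrees and straightens as it is driven. Strike it level, at or a little above its centre: a blow that drags it down jams the shank askew. It bears at 5 N of hand push, moves in 1 to 5 mm under taps of 8 to 16 N and turns solid, moving no more, at 14 to 22 N; friction then holds it. Over 40 N is a heavy blow.
- mallet: Soft-faced mallet, 0.16 kg, lying flat: dark round head with tan hide faces, 32 mm in diameter, 64 mm long, along the mallet's y axis; wooden handle along -x to x = -128 mm, 16 mm wide and 18 mm high, thicker at the end. Origin at the centre of the head, 16 mm above the bench as it lies. Either face may strike; held level, it can be used just as picked up.
- mallet_grip (a point): Where to grip the mallet: the neck of the handle, on its axis, 32 mm behind the centre of the head, fingers across the 16 mm width.
- jaw_l (a joint): How far the left half of the split bushing is sprung open by the shank, in m: 0 while the shank is loose, 0.00014 or more when it is wedged fast, about 0.0002 when solid. Far smaller than the error of the reading, so it cannot be watched.
- jaw_r (a joint): The same for the right half of the bushing.
- dish: Square glass dish with white borax, 90 x 100 x 20 mm; origin under its centre. Leave it alone.
- measure: Digital caliper lying flat, 58 x 205 x 14 mm; origin under its centre. Leave it alone.
- spool: Black spool of solder wire, 52 mm across, 25 mm high; origin under its centre. Leave it alone.
There are look-alikes about, which are no part of the job. What is shaped like the stake but purple is not meant.

How it is judged:
By the outcome, as a careful person would: the job done as asked, in the order asked, and still so for the second after the job is handed in, with the robot touching nothing.
It also fails if it takes over 59 s, if anything falls off the work surface, if the arm or the gripper's body presses on something with over 40 N, if the wrist force passes 120 N, or if a joint passes its speed limit or range.

## Working session

There is one attempt and no reset: what is moved stays moved. The work goes in short steps, Python scripts to look and compute and a tool call to move; the robot and the scene stay as the last step left them, time stands still between calls to the robot, and variables do not carry over. Pictures are saved under pics/ and viewed, at most 10 in all, crops included, and the job is handed in when it is done.

Besides the shell and the picture viewer there is one more tool, called after ">>>" by a JSON object that holds its "method" and its "body", one argument or row to a line. play_rows: Moves the arm, as the interface text tells. Its arguments: {"type":"object","properties":{"commands":{"type":"array","items":{"type":"object","properties":{"claw":{"type":"number"},"tx":{"type":"number","minimum":-1,"maximum":1},"ty":{"type":"number","minimum":-1,"maximum":1},"tz":{"type":"number","minimum":-1,"maximum":1},"wx":{"type":"number","minimum":-1,"maximum":1},"wy":{"type":"number","minimum":-1,"maximum":1},"wz":{"type":"number","minimum":-1,"maximum":1}}}},"grip_force":{"type":"number"}},"required":["commands"]}

```bash
mkdir -p pics; ls
python3 - <<'E'
from cell import *
import cv2, numpy as np
print(observe())
for n in ['top','side']:
    r=read_camera(n); cv2.imwrite(f'pics/{n}0.png',r['image'][:,:,::-1]); print(n,r['intrinsics'],r['extrinsics'])
E
```

```text
pics
{'time': 0.0, 'joint_positions': array([-8.30987438e+01,  2.16591527e+01,  4.56317514e+00,  7.30171544e+01,
       -6.10196454e-04,  8.36808197e+01]), 'qvel': array([ 0.09109395, -0.06630878,  0.036348  , -0.02240177, -0.01230508,
       -0.05314779]), 'joint_efforts': array([ 1.46616130e-04, -4.63604271e+01,  2.69873250e+01,  2.08851165e-02,
        1.31822642e-05,  8.84651179e-07]), 'eef_pos': array([ 0.13143163, -0.55911669,  0.23038984]), 'tool_rot': array([-1.79887488e+02, -1.18456030e-02,  1.32204255e+01]), 'contact_force': array([-0.92451166,  0.05016292,  0.47559708]), 'torque': array([ 0.01043207,  0.00413985, -0.02463312]), 'gripper_force': 0.0, 'finger_gap': 0.9988621137755281}
top [[470.00873725   0.         330.02315132]
 [  0.         470.00873725 190.35781526]
 [  0.           0.           1.        ]] [[ 0.00766334 -0.99849301  0.05434136 -0.25868765]
 [-0.98228857 -0.01769096 -0.18653738  0.52584555]
 [ 0.18721762 -0.0519494  -0.98094384  1.02256171]
 [ 0.          0.          0.          1.        ]]
side [[376.78799742   0.         317.4844843 ]
 [  0.         376.78799742 205.17252105]
 [  0.           0.           1.        ]] [[-0.99580363  0.08961329 -0.01856313  0.52652914]
 [ 0.06223677  0.51442146 -0.85527606  0.17486396]
 [-0.06709483 -0.85284232 -0.51784     0.70503139]
 [ 0.          0.          0.          1.        ]]
```

View pics/top0.png

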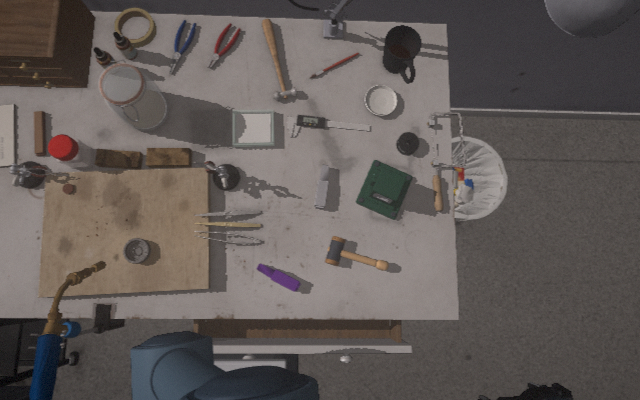

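View pics/side0.png

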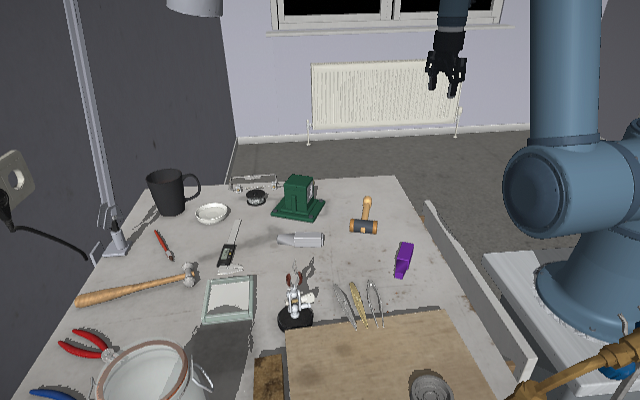

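Top view: the grey stake is at (323,187), the green holder at (385,190), the mallet head at (335,250) with its handle to (385,266), and the purple decoy at (278,277). The grey part fits the stake by colour, and the side view shows its narrow shank pointing to +x. The claw hammer at (275,60) is not the soft-faced mallet.

```bash
cat > h.py <<'E'
from cell import *
import cv2, numpy as np
from scipy.spatial.transform import Rotation as R
def cam(n):
    if n=='wrist':
        o=observe(); r=read_camera(n)
        T=np.eye(4); T[:3,:3]=R.from_euler('xyz',o['tool_rot'],degrees=True).as_matrix(); T[:3,3]=o['eef_pos']
        E=np.linalg.inv(T@r['tool_from_camera'])
    else: r=read_camera(n); E=r['extrinsics']
    return r['image'],r['intrinsics'],E
def ray(K,E,uv,z):
    uv=np.atleast_2d(np.array(uv,float)); d=np.c_[uv,np.ones(len(uv))]@np.linalg.inv(K).T@E[:3,:3]
    c=-E[:3,:3].T@E[:3,3]; return c+d*((z-c[2])/d[:,2])[:,None]
def proj(K,E,P):
    P=np.atleast_2d(P)@E[:3,:3].T+E[:3,3]; q=P@K.T; return q[:,:2]/q[:,2:]
def tri(K1,E1,p1,K2,E2,p2):
    return (lambda X:X[:3,0]/X[3,0])(cv2.triangulatePoints(K1@E1[:3],K2@E2[:3],np.array(p1,float),np.array(p2,float)))
E
python3 - <<'E'
from h import *
I,K,E=cam('top'); S,KS,ES=cam('side')
np.savez('cams',K=K,E=E,KS=KS,ES=ES)
a=cv2.resize(I[130:300,240:440],None,fx=4,fy=4,interpolation=cv2.INTER_CUBIC)[:600]
b=cv2.resize(S[160:290,220:420],None,fx=4,fy=4,interpolation=cv2.INTER_CUBIC)
cv2.imwrite('pics/a.png',a[:,:,::-1]);cv2.imwrite('pics/b.png',b[:,:,::-1])
E
```

```text
(no output)
```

View pics/a.png

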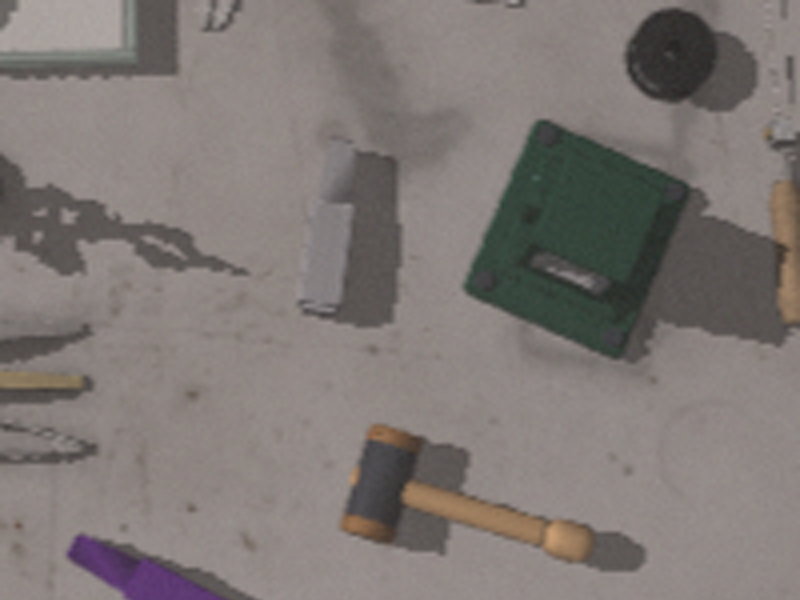

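View pics/b.png

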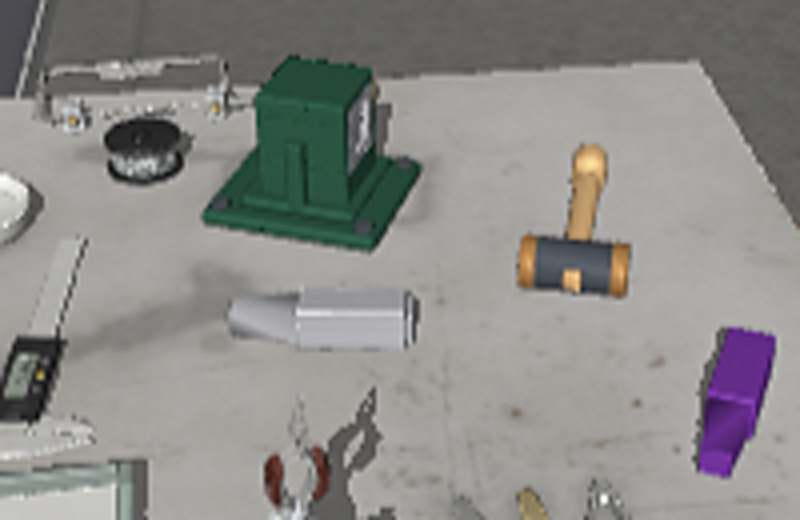

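The crops confirm it: the grey stake has its body at crop a (330,255) and its shank tip at (345,140). The holder's foot corners are at (540,120), (690,188), (622,357) and (466,288). The metal-lined socket face is at the lower edge (570,270), so it faces the robot. The mallet head runs from (393,430) to (367,540), with the handle end at (570,540).

```bash
cat >> h.py <<'E'
def cams():
    d=np.load('cams.npz'); return d['K'],d['E'],d['KS'],d['ES']
def tool(yaw): return R.from_euler('xyz',[180,0,yaw],degrees=True)
def cmd(pos,yaw,frm=None):
    "numbers of a row going from the pose now (or frm=(pos,yaw)) to pos, yaw with the tool down"
    if frm is None:
        o=observe(); p0=o['eef_pos']; r0=R.from_euler('xyz',o['tool_rot'],degrees=True)
    else: p0=np.array(frm[0]); r0=tool(frm[1])
    t=r0.inv().apply(np.array(pos)-p0)/.75; w=(r0.inv()*tool(yaw)).as_rotvec()/2
    print('t',t.round(4),'w',w.round(4),'rows',np.ceil(max(np.linalg.norm(t)*750/41.7,np.degrees(np.linalg.norm(w)*2)/7.16)))
E
python3 - <<'E'
from h import *
K,E,KS,ES=cams()
A=lambda *p:[(x/4+240-.4,y/4+130-.4) for x,y in p]
h=ray(K,E,A((540,120),(690,188),(622,357),(466,288)),.012)
print('holder corners',h.round(4))
xd=((h[0]-h[3])+(h[1]-h[2]))[:2]; yd=((h[3]-h[2])+(h[0]-h[1]))[:2]
print('sizes',np.linalg.norm(xd)/2,np.linalg.norm(yd)/2,'yaw',np.degrees(np.arctan2(xd[1],xd[0])),np.degrees(np.arctan2(-yd[0],yd[1])))
s=ray(K,E,A((318,203),(354,205),(342,303),(303,300)),.026); print('stake',s.round(4))
d=(s[0]+s[1]-s[2]-s[3])[:2]; print('yaw',np.degrees(np.arctan2(d[1],d[0])),'mid',s.mean(0))
m=ray(K,E,A((396,432),(367,537),(405,492),(570,540)),.016); print('mallet',m.round(4))
d=(m[0]-m[1]); e=m[2]-m[3]; print('face dir',np.degrees(np.arctan2(d[1],d[0])),'hdl',np.degrees(np.arctan2(e[1],e[0])), np.linalg.norm(d), m[:2].mean(0))
r=read_camera('wrist'); print(r['tool_from_camera'].round(3), r['intrinsics'].round(0).tolist())
E
```

```text
holder corners [[ 0.6159 -0.3624  0.012 ]
 [ 0.5753 -0.4537  0.012 ]
 [ 0.4713 -0.4102  0.012 ]
 [ 0.5114 -0.3169  0.012 ]]
sizes 0.11333010292450363 0.10071867239276665 yaw -23.15698988193422 -23.62115374956848
stake [[ 0.5586 -0.2275  0.026 ]
 [ 0.5578 -0.2488  0.026 ]
 [ 0.4989 -0.2423  0.026 ]
 [ 0.5003 -0.2194  0.026 ]]
yaw -7.126147452262812 mid [ 0.52892948 -0.23447522  0.026     ]
mallet [[ 0.4246 -0.2751  0.016 ]
 [ 0.3637 -0.2585  0.016 ]
 [ 0.3898 -0.2805  0.016 ]
 [ 0.3631 -0.3769  0.016 ]]
face dir -15.215268264105433 hdl 74.51306652467004 0.06313875450600906 [ 0.39415463 -0.26677845  0.016     ]
[[-0.    -0.948 -0.318  0.08 ]
 [ 1.    -0.     0.     0.001]
 [-0.    -0.318  0.948 -0.143]
 [ 0.     0.     0.     1.   ]] [[287.0, 0.0, 322.0], [0.0, 287.0, 199.0], [0.0, 0.0, 1.0]]
```

Run:
```python
from h import *
cmd([.529,-.235,.13],173)
```

```text
t [ 0.6149 -0.2998  0.1348] w [-0.0000e+00 -7.0000e-04 -1.3943e+00] rows 23.0
```

>>> {"method": "play_rows", "body": {
  "commands": [
    {"tx": 0.615, "ty": -0.3, "tz": 0.135, "wz": -0.62, "claw": -1},
    {"tx": 0.615, "ty": -0.3, "tz": 0.135, "wz": -0.62, "claw": -1},
    {"tx": 0.615, "ty": -0.3, "tz": 0.135, "wz": -0.62, "claw": -1},
    {"tx": 0.615, "ty": -0.3, "tz": 0.135, "wz": -0.62, "claw": -1},
    {"tx": 0.615, "ty": -0.3, "tz": 0.135, "wz": -0.62, "claw": -1},
    {"tx": 0.615, "ty": -0.3, "tz": 0.135, "wz": -0.62, "claw": -1},
    {"tx": 0.615, "ty": -0.3, "tz": 0.135, "wz": -0.62, "claw": -1},
    {"tx": 0.615, "ty": -0.3, "tz": 0.135, "wz": -0.62, "claw": -1},
    {"tx": 0.615, "ty": -0.3, "tz": 0.135, "wz": -0.62, "claw": -1},
    {"tx": 0.615, "ty": -0.3, "tz": 0.135, "wz": -0.62, "claw": -1}
  ]
}}

```text
$.commands[0]: bad value
```

Run:
```python
from h import *
cmd([.529,-.235,.13],173)
```

```text
t [ 0.6149 -0.2998  0.1348] w [-0.0000e+00 -7.0000e-04 -1.3943e+00] rows 23.0
```

>>> {"method": "play_rows", "body": {
  "commands": [
    {"tx": 0.615, "ty": -0.3, "tz": 0.135, "wx": 0, "wy": 0, "wz": -0.62, "claw": -1},
    {"tx": 0.615, "ty": -0.3, "tz": 0.135, "wx": 0, "wy": 0, "wz": -0.62, "claw": -1},
    {"tx": 0.615, "ty": -0.3, "tz": 0.135, "wx": 0, "wy": 0, "wz": -0.62, "claw": -1},
    {"tx": 0.615, "ty": -0.3, "tz": 0.135, "wx": 0, "wy": 0, "wz": -0.62, "claw": -1},
    {"tx": 0.615, "ty": -0.3, "tz": 0.135, "wx": 0, "wy": 0, "wz": -0.62, "claw": -1},
    {"tx": 0.615, "ty": -0.3, "tz": 0.135, "wx": 0, "wy": 0, "wz": -0.62, "claw": -1},
    {"tx": 0.615, "ty": -0.3, "tz": 0.135, "wx": 0, "wy": 0, "wz": -0.62, "claw": -1},
    {"tx": 0.615, "ty": -0.3, "tz": 0.135, "wx": 0, "wy": 0, "wz": -0.62, "claw": -1},
    {"tx": 0.615, "ty": -0.3, "tz": 0.135, "wx": 0, "wy": 0, "wz": -0.62, "claw": -1},
    {"tx": 0.615, "ty": -0.3, "tz": 0.135, "wx": 0, "wy": 0, "wz": -0.62, "claw": -1}
  ]
}}

```text
time: 1.08
eef_pos: [0.4495, -0.2997, 0.1503]
tool_rot: [180.0, 0.0, 84.6]
contact_force: [0.4, -0.4, 0.3]
finger_gap: 0.997
gripper_force: 0.0
```

Run:
```python
from h import *
cmd([.529,-.235,.13],173)
```

```text
t [0.0958 0.0975 0.0271] w [-0.000e+00  2.000e-04 -7.713e-01] rows 13.0
```

>>> {"method": "play_rows", "body": {
  "commands": [
    {"tx": 0.096, "ty": 0.0975, "tz": 0.027, "wx": 0, "wy": 0, "wz": -0.771, "claw": -1},
    {"tx": 0.096, "ty": 0.0975, "tz": 0.027, "wx": 0, "wy": 0, "wz": -0.771, "claw": -1},
    {"tx": 0.096, "ty": 0.0975, "tz": 0.027, "wx": 0, "wy": 0, "wz": -0.771, "claw": -1},
    {"tx": 0.096, "ty": 0.0975, "tz": 0.027, "wx": 0, "wy": 0, "wz": -0.771, "claw": -1},
    {"tx": 0.096, "ty": 0.0975, "tz": 0.027, "wx": 0, "wy": 0, "wz": -0.771, "claw": -1},
    {"tx": 0.096, "ty": 0.0975, "tz": 0.027, "wx": 0, "wy": 0, "wz": -0.771, "claw": -1},
    {"tx": 0.096, "ty": 0.0975, "tz": 0.027, "wx": 0, "wy": 0, "wz": -0.771, "claw": -1},
    {"tx": 0.096, "ty": 0.0975, "tz": 0.027, "wx": 0, "wy": 0, "wz": -0.771, "claw": -1},
    {"tx": 0.096, "ty": 0.0975, "tz": 0.027, "wx": 0, "wy": 0, "wz": -0.771, "claw": -1},
    {"tx": 0.096, "ty": 0.0975, "tz": 0.027, "wx": 0, "wy": 0, "wz": -0.771, "claw": -1}
  ]
}}

```text
time: 1.92
eef_pos: [0.5281, -0.2368, 0.1303]
tool_rot: [-180.0, -0.0, 156.3]
contact_force: [-0.8, 0.3, 0.3]
finger_gap: 0.999
gripper_force: 0.0
```

Run:
```python
from h import *
cmd([.529,-.235,.13],173)
```

```text
t [-0.0001  0.0027  0.0003] w [-0.000e+00 -1.000e-04 -1.462e-01] rows 3.0
```

>>> {"method": "play_rows", "body": {
  "commands": [
    {"tx": 0, "ty": 0.002, "tz": 0, "wx": 0, "wy": 0, "wz": -0.146, "claw": -1},
    {"tx": 0, "ty": 0.002, "tz": 0, "wx": 0, "wy": 0, "wz": -0.146, "claw": -1},
    {"tx": 0, "ty": 0.002, "tz": 0, "wx": 0, "wy": 0, "wz": -0.146, "claw": -1},
    {"tx": 0, "ty": 0.002, "tz": 0, "wx": 0, "wy": 0, "wz": -0.146, "claw": -1}
  ]
}}

```text
time: 2.25
eef_pos: [0.5287, -0.2355, 0.1303]
tool_rot: [180.0, -0.0, 172.7]
contact_force: [0.2, -0.6, -0.3]
finger_gap: 0.999
gripper_force: 0.0
```

Run:
```python
from h import *
I,K,E=cam('wrist'); print(observe()['eef_pos'],observe()['tool_rot']); np.savez('w1',I=I,K=K,E=E)
cv2.imwrite('pics/w1.png',I[:,:,::-1])
```

```text
[ 0.52869155 -0.23553808  0.13028344] [-1.79999864e+02 -1.13464783e-02  1.72554984e+02]
```

View pics/w1.png

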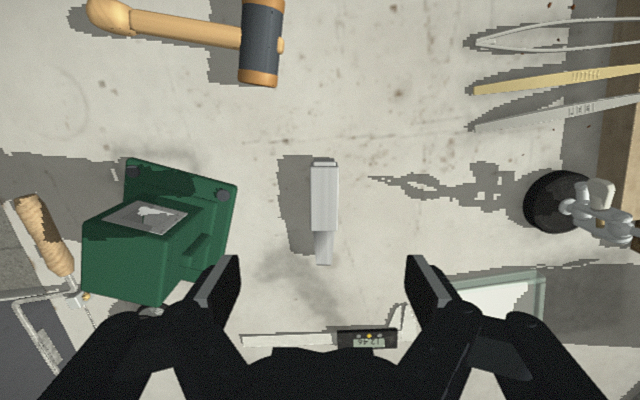

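The wrist view shows the stake body at rows 160–231, columns 311–338, with the shank tip at (324,264). The holder's front plate is near (145,214), and the mallet head runs from (262,0) to (259,85).

Run:
```python
from h import *
d=np.load('w1.npz'); I,K,E=d['I'],d['K'],d['E']
g=cv2.cvtColor(I,cv2.COLOR_RGB2GRAY).astype(int)
for r in (175,190,205,220): print(r,g[r,304:346].tolist())
print('col318',list(zip(range(154,168),g[154:168,322])),g[224:238,315].tolist(),g[258:270,324].tolist())
hsv=cv2.cvtColor(I,cv2.COLOR_RGB2HSV)
m=cv2.inRange(hsv,(60,80,10),(95,255,160)); c=max(cv2.findContours(m,0,2)[0],key=cv2.contourArea)
print('green',cv2.approxPolyDP(c,4,True)[:,0].tolist())
a=cv2.resize(I[140:310,70:250],None,fx=3.4,fy=3.4,interpolation=cv2.INTER_CUBIC); cv2.imwrite('pics/h1.png',cv2.convertScaleAbs(a,alpha=1.3)[:,:,::-1])
```

```text
175 [114, 119, 118, 120, 115, 109, 129, 175, 187, 187, 188, 189, 183, 189, 190, 186, 186, 187, 184, 183, 190, 190, 196, 194, 187, 187, 181, 188, 195, 191, 195, 196, 193, 212, 222, 197, 197, 202, 196, 197, 197, 195]
190 [112, 116, 117, 118, 115, 111, 129, 173, 188, 190, 188, 193, 184, 189, 190, 187, 186, 185, 183, 186, 188, 191, 190, 191, 189, 185, 186, 187, 186, 190, 195, 192, 198, 217, 221, 200, 196, 197, 200, 201, 201, 196]
205 [119, 121, 119, 120, 118, 111, 119, 165, 197, 190, 190, 189, 190, 187, 185, 185, 187, 183, 183, 184, 184, 182, 188, 193, 185, 184, 188, 189, 189, 190, 190, 190, 201, 212, 210, 203, 198, 200, 197, 200, 199, 199]
220 [127, 124, 119, 125, 119, 110, 110, 160, 193, 191, 192, 193, 185, 190, 182, 184, 185, 180, 182, 181, 189, 189, 190, 190, 180, 180, 184, 187, 191, 191, 192, 191, 206, 212, 193, 187, 187, 195, 200, 198, 203, 197]
col318 [(154, np.int64(202)), (155, np.int64(200)), (156, np.int64(184)), (157, np.int64(118)), (158, np.int64(96)), (159, np.int64(90)), (160, np.int64(91)), (161, np.int64(114)), (162, np.int64(179)), (163, np.int64(195)), (164, np.int64(193)), (165, np.int64(177)), (166, np.int64(114)), (167, np.int64(155))] [193, 194, 190, 191, 193, 190, 178, 105, 101, 101, 108, 110, 115, 112] [184, 184, 180, 182, 180, 179, 149, 142, 182, 182, 190, 186]
green [[130, 158], [126, 165], [137, 165], [141, 173], [135, 178], [125, 174], [124, 201], [83, 224], [81, 289], [158, 306], [181, 278], [195, 281], [223, 253], [236, 188]]
```

View pics/h1.png

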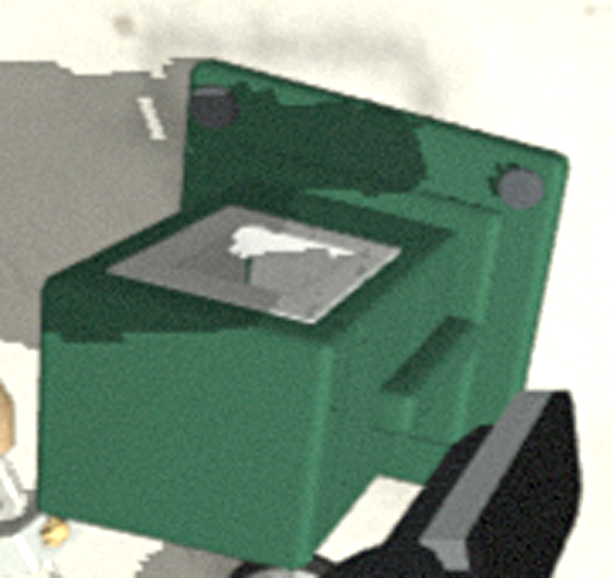

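Run:
```python
from h import *
d=np.load('w1.npz'); K,E=d['K'],d['E']
def pr(n,p,z): q=ray(K,E,p,z); print(n,q[:,:2].round(4).tolist()); return q
s=pr('stake shoulderL,R, rearL,R',[(310.8,230),(337.5,230),(310.3,164),(338,164)],.026)
v=s[:2].mean(0)-s[2:].mean(0); print('yaw',np.degrees(np.arctan2(v[1],v[0])),'shoulder',s[:2].mean(0),'w',np.linalg.norm(s[0]-s[1]),'len',np.linalg.norm(v))
pr('shank tip top',[(324,264)],.0205)
A=lambda *p:[(x/3.4+70-.35,y/3.4+140-.35) for x,y in p]
b=pr('block top FR,FL,BL,BR',A((43,285),(330,348),(302,568),(40,512)),.09)
f=b[1]-b[0]; print('yaw',np.degrees(np.arctan2(-f[0],f[1])),np.linalg.norm(f),np.linalg.norm(b[2]-b[1]),'mid',b.mean(0),'front mid',b[:2].mean(0))
p=pr('foot front R,L',A((195,60),(568,160)),.012)
f=p[1]-p[0]; print('yaw',np.degrees(np.arctan2(-f[0],f[1])),np.linalg.norm(f),p.mean(0))
pr('plate centre',A((260,261)),.06); pr('plate bottom R,L',A((222,205),(402,247)),.06-.02);pr('plate top R,L',A((105,272),(310,325)),.06+.02)
pr('mallet head ctr',[(262,43)],.016)
```

```text
stake shoulderL,R, rearL,R [[0.5572, -0.2512], [0.5604, -0.2263], [0.4949, -0.2428], [0.498, -0.2189]]
yaw -7.237424835368201 shoulder [ 0.55881031 -0.23872737  0.026     ] w 0.0250942741369715 len 0.06281597669405316
shank tip top [[0.5982, -0.2438]]
block top FR,FL,BL,BR [[0.5035, -0.4006], [0.5247, -0.347], [0.5773, -0.3696], [0.5555, -0.4225]]
yaw -21.60601370133559 0.05769179616207779 0.05728660279701388 mid [ 0.54024568 -0.38491368  0.09      ] front mid [ 0.51409173 -0.37376977  0.09      ]
foot front R,L [[0.4701, -0.4089], [0.5103, -0.3157]]
yaw -23.320309706565272 0.1015105727682624 [ 0.49018457 -0.36229706  0.012     ]
plate centre [[0.5134, -0.3763]]
plate bottom R,L [[0.5038, -0.3951], [0.5206, -0.3532]]
plate top R,L [[0.5054, -0.3958], [0.523, -0.3562]]
mallet head ctr [[0.3951, -0.2679]]
```

```bash
cat >> h.py <<'E'
YH=-23.2; U=np.array([np.cos(np.radians(YH)),np.sin(np.radians(YH)),0]); V=np.array([-U[1],U[0],0]); M=np.array([.5128,-.3726,.06])
def face(K,E,uv,o=M,n=U):
    "pixel rays onto the vertical plane through o: lateral (along V) and height"
    uv=np.atleast_2d(np.array(uv,float)); d=np.c_[uv,np.ones(len(uv))]@np.linalg.inv(K).T@E[:3,:3]
    c=-E[:3,:3].T@E[:3,3]; P=c+d*((o-c)@n/(d@n))[:,None]; return np.c_[(P-o)@V,P[:,2]]
E
python3 - <<'E'
from h import *
d=np.load('w1.npz'); K,E=d['K'],d['E']
A=lambda *p:[(x/3.4+70-.35,y/3.4+140-.35) for x,y in p]
print('plate BR BL TL TR, block top R L',face(K,E,A((222,205),(402,247),(310,325),(105,272),(43,285),(330,348))).round(4).tolist())
K,E,KS,ES=cams()
B=lambda *p:[(x/4+240-.4,y/4+130-.4) for x,y in p]
print('top cam',face(K,E,B((535,247),(608,280),(600,295),(528,265))).round(4).tolist())
# grasp: approach the stake
g=np.array([.5588,-.2387,0])-.035*np.array([np.cos(np.radians(-7.2)),np.sin(np.radians(-7.2)),0]); print(g)
g[2]=.004; cmd(g,172.8)
E
```

```text
plate BR BL TL TR, block top R L [[-0.0235, 0.0412], [0.0206, 0.0392], [0.0213, 0.0847], [-0.0217, 0.0837], [-0.0266, 0.0937], [0.0288, 0.0913]]
top cam [[0.0268, 0.0841], [-0.0183, 0.0821], [-0.0219, 0.0383], [0.0234, 0.0342]]
[ 0.52407599 -0.23431334  0.        ]
t [0.0063 0.0008 0.1684] w [-0.     -0.0001 -0.0021] rows 4.0
```

>>> {"method": "play_rows", "body": {
  "commands": [
    {"tx": 0.006, "ty": 0.001, "tz": 0.05, "wx": 0, "wy": 0, "wz": 0, "claw": -0.6},
    {"tx": 0.006, "ty": 0.001, "tz": 0.1, "wx": 0, "wy": 0, "wz": 0, "claw": -0.4},
    {"tx": 0.006, "ty": 0.001, "tz": 0.14, "wx": 0, "wy": 0, "wz": 0, "claw": -0.2},
    {"tx": 0.006, "ty": 0.001, "tz": 0.16, "wx": 0, "wy": 0, "wz": 0, "claw": -0.2},
    {"tx": 0.006, "ty": 0.001, "tz": 0.168, "wx": 0, "wy": 0, "wz": 0, "claw": -0.2},
    {"tx": 0.006, "ty": 0.001, "tz": 0.168, "wx": 0, "wy": 0, "wz": 0, "claw": 1},
    {"tx": 0.006, "ty": 0.001, "tz": 0.168, "wx": 0, "wy": 0, "wz": 0, "claw": 1},
    {"tx": 0.006, "ty": 0.001, "tz": 0.168, "wx": 0, "wy": 0, "wz": 0, "claw": 1},
    {"tx": 0.006, "ty": 0.001, "tz": 0.168, "wx": 0, "wy": 0, "wz": 0, "claw": 1},
    {"tx": 0.006, "ty": 0.001, "tz": 0.168, "wx": 0, "wy": 0, "wz": 0, "claw": 1}
  ],
  "grip_force": 60
}}

```text
time: 3.13
eef_pos: [0.5253, -0.2348, 0.0055]
tool_rot: [-179.9, 0.1, 172.6]
contact_force: [0.2, -0.0, 1.3]
finger_gap: 0.289
gripper_force: 61.0
```

Run:
```python
from h import *
o=observe(); print(o['eef_pos'],o['tool_rot'],o['finger_gap'],o['gripper_force'],o['contact_force'])
# target: stake axis height .060 -> lift by .047 ; shoulder at 60 mm before mouth
p=M-.06*U-.035*U; p[2]=o['eef_pos'][2]+.047; print(p)
up=o['eef_pos']+[0,0,.1]
cmd(up,172.8); cmd(p,156.8,(up,172.8)); cmd(p,156.8)
```

```text
[ 0.52527854 -0.23478319  0.00552823] [-1.79944818e+02  1.12348193e-01  1.72610634e+02] 0.2890535270817298 61.021116971969604 [ 0.1669236  -0.04784435  1.26719712]
[ 0.42548214 -0.33517552  0.05252823]
t [-3.000e-04 -1.000e-04 -1.333e-01] w [-0.0005  0.001  -0.0017] rows 3.0
t [ 0.1152 -0.1495  0.0707] w [-0.     -0.      0.1396] rows 4.0
t [ 0.1146 -0.1499 -0.0627] w [-0.0003  0.001   0.138 ] rows 4.0
```

>>> {"method": "play_rows", "body": {
  "commands": [
    {"tx": 0, "ty": 0, "tz": -0.04, "wx": 0, "wy": 0, "wz": 0, "claw": 1},
    {"tx": 0, "ty": 0, "tz": -0.085, "wx": 0, "wy": 0, "wz": 0, "claw": 1},
    {"tx": 0.03, "ty": -0.04, "tz": -0.085, "wx": 0, "wy": 0.001, "wz": 0.04, "claw": 1},
    {"tx": 0.06, "ty": -0.08, "tz": -0.085, "wx": 0, "wy": 0.001, "wz": 0.08, "claw": 1},
    {"tx": 0.09, "ty": -0.118, "tz": -0.075, "wx": 0, "wy": 0.001, "wz": 0.115, "claw": 1},
    {"tx": 0.1146, "ty": -0.15, "tz": -0.063, "wx": 0, "wy": 0.001, "wz": 0.138, "claw": 1},
    {"tx": 0.1146, "ty": -0.15, "tz": -0.063, "wx": 0, "wy": 0.001, "wz": 0.138, "claw": 1},
    {"tx": 0.1146, "ty": -0.15, "tz": -0.063, "wx": 0, "wy": 0.001, "wz": 0.138, "claw": 1}
  ]
}}

```text
time: 3.8
eef_pos: [0.4233, -0.3354, 0.0515]
tool_rot: [180.0, -0.2, 156.6]
contact_force: [0.4, 1.3, -2.3]
finger_gap: 0.292
gripper_force: 60.6
```

Run:
```python
from h import *
o=observe(); print(o['eef_pos'],o['tool_rot'],o['finger_gap'],o['contact_force'])
I,K,E=cam('wrist'); np.savez('w2',I=I,K=K,E=E)
cv2.imwrite('pics/w2.png',cv2.resize(I[100:400,160:560],None,fx=2,fy=2,interpolation=cv2.INTER_CUBIC)[:,:,::-1])
T,KT,ET=cam('top');np.savez('t2',I=T,K=KT,E=ET)
```

```text
[ 0.42333835 -0.33542462  0.05154413] [ 1.79980719e+02 -1.52388134e-01  1.56634953e+02] 0.29208950749510465 [ 0.38418748  1.2788147  -2.30074051]
```

View pics/w2.png

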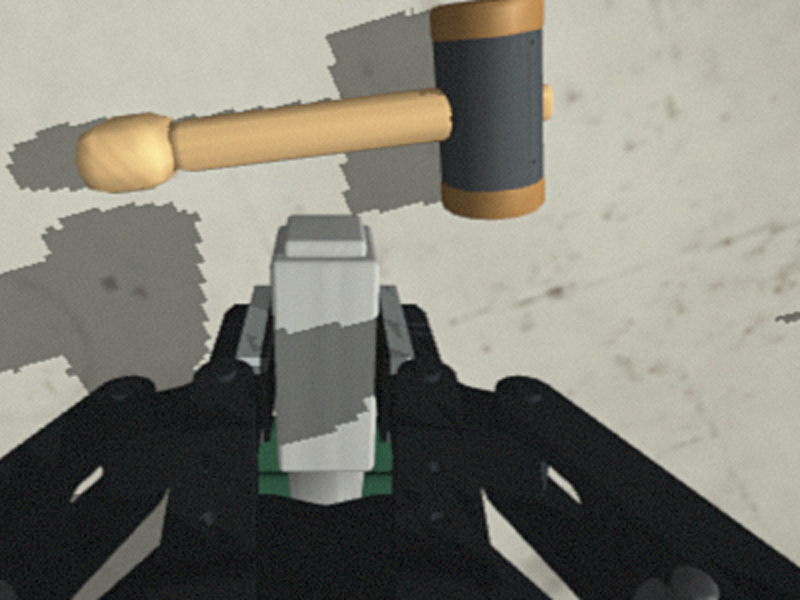

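The wrist view shows the stake gripped straight and centred at column 325 of the crop. The mallet lies clear at the top.

Run:
```python
from h import *
o=observe(); e=o['eef_pos']-M; print('along',e@U,'lat',e@V)
for gap in (.061-.018,.025,.014):
  p=M-(gap+.034)*U; p[2]=.0528; cmd(p,156.8)
```

```text
along -0.09552289539433566 lat 0.0003653880488218145
t [-0.0247 -0.0005 -0.0011] w [ 0.     -0.0006  0.0002] rows 1.0
t [-0.0487 -0.0005 -0.0011] w [ 0.     -0.0006  0.0002] rows 1.0
t [-0.0634 -0.0005 -0.0011] w [ 0.     -0.0006  0.0002] rows 2.0
```

>>> {"method": "play_rows", "body": {
  "commands": [
    {"tx": 0, "ty": -0.0005, "tz": -0.0013, "wx": 0, "wy": 0, "wz": 0, "claw": 1},
    {"tx": -0.01, "ty": -0.0005, "tz": -0.0013, "wx": 0, "wy": 0, "wz": 0, "claw": 1},
    {"tx": -0.02, "ty": -0.0005, "tz": -0.0013, "wx": 0, "wy": 0, "wz": 0, "claw": 1},
    {"tx": -0.028, "ty": -0.0005, "tz": -0.0013, "wx": 0, "wy": 0, "wz": 0, "claw": 1},
    {"tx": -0.034, "ty": -0.0005, "tz": -0.0013, "wx": 0, "wy": 0, "wz": 0, "claw": 1},
    {"tx": -0.039, "ty": -0.0005, "tz": -0.0013, "wx": 0, "wy": 0, "wz": 0, "claw": 1},
    {"tx": -0.043, "ty": -0.0005, "tz": -0.0013, "wx": 0, "wy": 0, "wz": 0, "claw": 1},
    {"tx": -0.045, "ty": -0.0005, "tz": -0.0013, "wx": 0, "wy": 0, "wz": 0, "claw": 1}
  ]
}}

```text
time: 4.57
eef_pos: [0.4561, -0.3486, 0.0525]
tool_rot: [-180.0, -0.1, 156.8]
contact_force: [-0.2, -0.2, -3.2]
finger_gap: 0.289
gripper_force: 60.7
```

```bash
cat >> h.py <<'E'
def st():
    f=[];
    o=observe(); e=o['eef_pos']-M; print('t',round(o['time'],2),'along',(e@U).round(4),'lat',(e@V).round(4),'z',o['eef_pos'][2].round(4),'rot',o['tool_rot'].round(2),'F along,lat,z',(o['contact_force']@U).round(1),(o['contact_force']@V).round(1),o['contact_force'][2].round(1),'M',o['torque'].round(2),'gap',round(o['finger_gap'],3))
E
python3 -c "
from h import *
st()"
```

```text
t 4.57 along -0.0616 lat -0.0003 z 0.0525 rot [-1.7998e+02 -1.1000e-01  1.5682e+02] F along,lat,z -0.1 -0.3 -3.2 M [ 0.01  0.04 -0.03] gap 0.289
```

>>> {"method": "play_rows", "body": {
  "commands": [
    {"tx": -0.003, "ty": 0, "tz": 0, "wx": 0, "wy": 0, "wz": 0, "claw": 1},
    {"tx": -0.006, "ty": 0, "tz": 0, "wx": 0, "wy": 0, "wz": 0, "claw": 1},
    {"tx": -0.009, "ty": 0, "tz": 0, "wx": 0, "wy": 0, "wz": 0, "claw": 1},
    {"tx": -0.012, "ty": 0, "tz": 0, "wx": 0, "wy": 0, "wz": 0, "claw": 1},
    {"tx": -0.015, "ty": 0, "tz": 0, "wx": 0, "wy": 0, "wz": 0, "claw": 1},
    {"tx": -0.017, "ty": 0, "tz": 0, "wx": 0, "wy": 0, "wz": 0, "claw": 1},
    {"tx": -0.017, "ty": 0, "tz": 0, "wx": 0, "wy": 0, "wz": 0, "claw": 1}
  ]
}}

```text
time: 5.15
eef_pos: [0.4677, -0.3537, 0.0526]
tool_rot: [-180.0, -0.1, 156.8]
contact_force: [0.2, 0.5, -2.9]
finger_gap: 0.292
gripper_force: 60.7
```

```bash
python3 -c "
from h import *
st()"
```

```text
t 5.15 along -0.0489 lat -0.0004 z 0.0526 rot [-1.7997e+02 -9.0000e-02  1.5681e+02] F along,lat,z -0.0 0.6 -2.9 M [ 0.    0.01 -0.01] gap 0.292
```

Free so far. I'll go on in steps of about 1 mm, watching the force.

>>> {"method": "play_rows", "body": {
  "commands": [
    {"tx": -0.0015, "ty": 0, "tz": 0, "wx": 0, "wy": 0, "wz": 0, "claw": 1},
    {"tx": -0.003, "ty": 0, "tz": 0, "wx": 0, "wy": 0, "wz": 0, "claw": 1},
    {"tx": -0.0045, "ty": 0, "tz": 0, "wx": 0, "wy": 0, "wz": 0, "claw": 1},
    {"tx": -0.0055, "ty": 0, "tz": 0, "wx": 0, "wy": 0, "wz": 0, "claw": 1},
    {"tx": -0.0055, "ty": 0, "tz": 0, "wx": 0, "wy": 0, "wz": 0, "claw": 1}
  ]
}}

```text
time: 5.57
eef_pos: [0.4711, -0.3551, 0.0526]
tool_rot: [-180.0, -0.1, 156.8]
contact_force: [-1.4, 0.2, -2.5]
finger_gap: 0.286
gripper_force: 60.7
```

```bash
python3 -c "
from h import *
st()"
```

```text
t 5.57 along -0.0452 lat -0.0004 z 0.0526 rot [-1.7997e+02 -1.2000e-01  1.5680e+02] F along,lat,z -1.4 -0.4 -2.5 M [-0.03  0.12 -0.07] gap 0.286
```

>>> {"method": "play_rows", "body": {
  "commands": [
    {"tx": -0.0008, "ty": 0, "tz": 0, "wx": 0, "wy": 0, "wz": 0, "claw": 1},
    {"tx": -0.0015, "ty": 0, "tz": 0, "wx": 0, "wy": 0, "wz": 0, "claw": 1},
    {"tx": -0.0015, "ty": 0, "tz": 0, "wx": 0, "wy": 0, "wz": 0, "claw": 1}
  ]
}}

```text
time: 5.82
eef_pos: [0.4716, -0.3553, 0.0525]
tool_rot: [-180.0, -0.2, 156.8]
contact_force: [-3.3, 1.0, -2.1]
finger_gap: 0.287
gripper_force: 60.9
```

```bash
python3 -c "
from h import *
st()"
```

```text
t 5.82 along -0.0446 lat -0.0003 z 0.0525 rot [-1.7997e+02 -1.7000e-01  1.5680e+02] F along,lat,z -3.4 -0.3 -2.1 M [ 0.11  0.48 -0.13] gap 0.287
```

>>> {"method": "play_rows", "body": {
  "commands": [
    {"tx": -0.0008, "ty": 0, "tz": 0, "wx": 0, "wy": 0, "wz": 0, "claw": 1},
    {"tx": -0.0016, "ty": 0, "tz": 0, "wx": 0, "wy": 0, "wz": 0, "claw": 1},
    {"tx": -0.0016, "ty": 0, "tz": 0, "wx": 0, "wy": 0, "wz": 0, "claw": 1},
    {"tx": -0.0016, "ty": 0, "tz": 0, "wx": 0, "wy": 0, "wz": 0, "claw": 1}
  ]
}}

```text
time: 6.15
eef_pos: [0.4725, -0.3556, 0.0524]
tool_rot: [-180.0, -0.2, 156.8]
contact_force: [-4.7, 2.3, 0.4]
finger_gap: 0.29
gripper_force: 61.1
```

```bash
python3 -c "
from h import *
st()"
```

```text
t 6.15 along -0.0437 lat -0.0003 z 0.0524 rot [-179.98   -0.2   156.79] F along,lat,z -5.2 0.3 0.4 M [ 0.26  0.79 -0.13] gap 0.29
```

>>> {"method": "play_rows", "body": {
  "commands": [
    {"tx": -0.0006, "ty": 0, "tz": 0, "wx": 0, "wy": 0, "wz": 0, "claw": 1},
    {"tx": -0.001, "ty": 0, "tz": 0, "wx": 0, "wy": 0, "wz": 0, "claw": 1},
    {"tx": -0.001, "ty": 0, "tz": 0, "wx": 0, "wy": 0, "wz": 0, "claw": 1}
  ]
}}

```text
time: 6.4
eef_pos: [0.4728, -0.3557, 0.0524]
tool_rot: [-180.0, -0.2, 156.8]
contact_force: [-5.3, 2.7, 1.6]
finger_gap: 0.293
gripper_force: 61.3
```

```bash
python3 -c "
from h import *
st()"
```

```text
t 6.4 along -0.0434 lat -0.0002 z 0.0524 rot [-179.98   -0.24  156.78] F along,lat,z -6.0 0.4 1.6 M [ 0.31  0.9  -0.18] gap 0.293
```

>>> {"method": "play_rows", "body": {
  "commands": [
    {"tx": 0.001, "ty": 0, "tz": 0, "wx": 0, "wy": 0, "wz": 0, "claw": -0.2},
    {"tx": 0.001, "ty": 0, "tz": 0, "wx": 0, "wy": 0, "wz": 0, "claw": -0.2},
    {"tx": 0.001, "ty": 0, "tz": 0, "wx": 0, "wy": 0, "wz": 0, "claw": -0.2},
    {"tx": 0.001, "ty": 0, "tz": 0, "wx": 0, "wy": 0, "wz": 0, "claw": -0.2},
    {"tx": 0.001, "ty": 0, "tz": -0.03, "wx": 0, "wy": 0, "wz": 0, "claw": -0.2},
    {"tx": 0.001, "ty": 0, "tz": -0.08, "wx": 0, "wy": 0, "wz": 0, "claw": -0.2},
    {"tx": 0.04, "ty": 0, "tz": -0.12, "wx": 0, "wy": 0, "wz": 0, "claw": -0.2},
    {"tx": 0.09, "ty": 0, "tz": -0.12, "wx": 0, "wy": 0, "wz": 0, "claw": -0.2},
    {"tx": 0.09, "ty": 0, "tz": -0.12, "wx": 0, "wy": 0, "wz": 0, "claw": -0.2},
    {"tx": 0.09, "ty": 0, "tz": -0.12, "wx": 0, "wy": 0, "wz": 0, "claw": -0.2}
  ]
}}

```text
time: 7.23
eef_pos: [0.4103, -0.3283, 0.1426]
tool_rot: [180.0, -0.2, 156.8]
contact_force: [0.1, -0.2, -0.2]
finger_gap: 0.598
gripper_force: 0.0
```

Run:
```python
from h import *
st()
I,K,E=cam('wrist'); np.savez('w3',I=I,K=K,E=E)
S,KS,ES=cam('side'); T,KT,ET=cam('top'); np.savez('st3',S=S,T=T)
a=I[100:400,120:520]; b=cv2.resize(S[150:260,250:410],(400,275),interpolation=cv2.INTER_CUBIC); c=cv2.resize(T[150:290,320:420],(400,560),interpolation=cv2.INTER_CUBIC)
o=np.zeros((590,800,3),np.uint8); o[:300,:400]=a; o[305:580,:400]=b; o[:560,400:]=c
cv2.imwrite('pics/m3.png',o[:,:,::-1])
```

```text
t 7.23 along -0.1117 lat 0.0004 z 0.1426 rot [179.97  -0.18 156.77] F along,lat,z 0.2 -0.1 -0.2 M [ 0.01  0.04 -0.01] gap 0.598
```

View pics/m3.png

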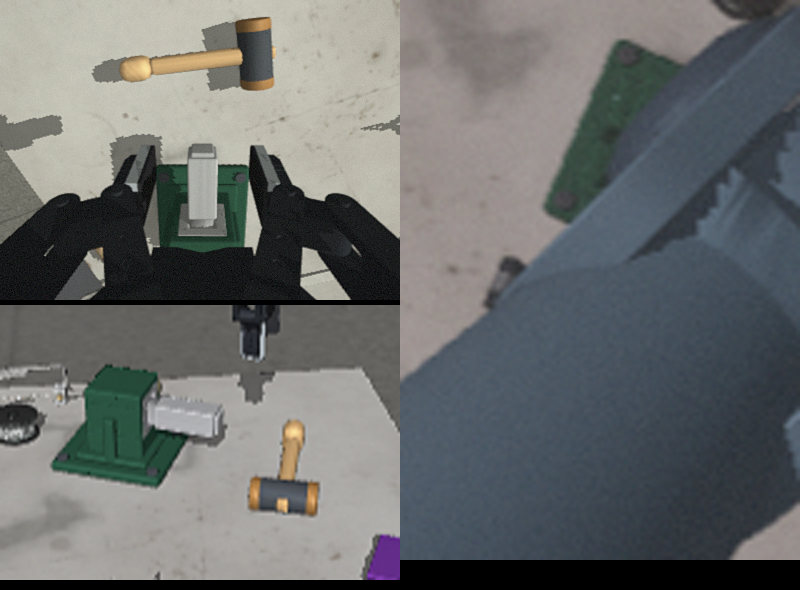

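The wrist view shows the stake seated in the socket (crop column 202) with the fingers clear. The side view shows it drooping slightly. The mallet head is centred at crop (255,53), i.e. full frame (375,153).

Run:
```python
from h import *
d=np.load('w3.npz'); I,K,E=d['I'],d['K'],d['E']
hsv=cv2.cvtColor(I,cv2.COLOR_RGB2HSV); 
m=cv2.inRange(hsv,(8,90,60),(25,255,255)); m[260:]=0; m[:,:200]=0;m[:,430:]=0
n,l,s,c=cv2.connectedComponentsWithStats(m); 
for i in range(1,n):
    if s[i,4]>40: print(s[i].tolist(),c[i].round(1),ray(K,E,c[i],.016).round(4))
b=cv2.inRange(hsv,(95,30,20),(130,255,140)); b[:100]=0;b[200:]=0; b[:,:340]=0; b[:,420:]=0
n,l,s,c=cv2.connectedComponentsWithStats(b); i=1+np.argmax(s[1:,4]); print('dark',s[i].tolist(),c[i])
pts=np.argwhere(l==i)[:,::-1].astype(np.float32); bx=cv2.boxPoints(cv2.minAreaRect(pts)); q=ray(K,E,bx,.016); print(q.round(4).tolist(), q.mean(0))
# stake nose
print('tool j',observe()['joint_positions'].round(0))
```

```text
[200, 0, 68, 35, 284] [232.8  15.7] [[ 0.2427 -0.3372  0.016 ]]
[355, 117, 36, 16, 434] [373.  124.6] [[ 0.369  -0.2617  0.016 ]]
[240, 148, 123, 34, 2209] [298.1 163. ] [[ 0.3742 -0.3391  0.016 ]]
[360, 177, 34, 13, 283] [377.5 184.3] [[ 0.4236 -0.2771  0.016 ]]
dark [366, 147, 10, 11, 17] [370.29411765 152.52941176]
[[0.3865, -0.277, 0.016], [0.385, -0.2735, 0.016], [0.3955, -0.2689, 0.016], [0.3971, -0.2725, 0.016]] [ 0.39101149 -0.27298092  0.016     ]
tool j [-46.  19. -13.  58.  -0. -22.]
```

Run:
```python
from h import *
cmd([.3862,-.2993,.10],74.4)
```

```text
t [0.0496 0.0242 0.0572] w [-4.000e-04  3.000e-04  7.192e-01] rows 12.0
```

>>> {"method": "play_rows", "body": {
  "commands": [
    {"tx": 0.0496, "ty": 0.0242, "tz": 0, "wx": 0, "wy": 0, "wz": 0.719, "claw": -0.2},
    {"tx": 0.0496, "ty": 0.0242, "tz": 0, "wx": 0, "wy": 0, "wz": 0.719, "claw": -0.2},
    {"tx": 0.0496, "ty": 0.0242, "tz": 0, "wx": 0, "wy": 0, "wz": 0.719, "claw": -0.2},
    {"tx": 0.0496, "ty": 0.0242, "tz": 0, "wx": 0, "wy": 0, "wz": 0.719, "claw": -0.2},
    {"tx": 0.0496, "ty": 0.0242, "tz": 0, "wx": 0, "wy": 0, "wz": 0.719, "claw": -0.2},
    {"tx": 0.0496, "ty": 0.0242, "tz": 0.0572, "wx": 0, "wy": 0, "wz": 0.719, "claw": -0.2},
    {"tx": 0.0496, "ty": 0.0242, "tz": 0.0572, "wx": 0, "wy": 0, "wz": 0.719, "claw": -0.2},
    {"tx": 0.0496, "ty": 0.0242, "tz": 0.0572, "wx": 0, "wy": 0, "wz": 0.719, "claw": -0.2},
    {"tx": 0.0496, "ty": 0.0242, "tz": 0.0572, "wx": 0, "wy": 0, "wz": 0.719, "claw": -0.2},
    {"tx": 0.0496, "ty": 0.0242, "tz": 0.0572, "wx": 0, "wy": 0, "wz": 0.719, "claw": -0.2}
  ]
}}

```text
time: 8.22
eef_pos: [0.3862, -0.2992, 0.0994]
tool_rot: [-179.9, -0.0, 84.9]
contact_force: [-0.4, -0.2, 0.1]
finger_gap: 0.598
gripper_force: 0.0
```

Run:
```python
from h import *
st(); cmd([.3862,-.2993,.10],74.4)
```

```text
t 8.22 along -0.1453 lat 0.0176 z 0.0994 rot [-179.92   -0.     84.86] F along,lat,z -0.3 -0.4 0.1 M [-0.01  0.02  0.01] gap 0.598
t [-0.0001 -0.     -0.0008] w [-0.0007  0.0001  0.0913] rows 2.0
```

>>> {"method": "play_rows", "body": {
  "commands": [
    {"tx": 0, "ty": 0, "tz": 0, "wx": 0, "wy": 0, "wz": 0.0913, "claw": -0.2},
    {"tx": 0, "ty": 0, "tz": 0, "wx": 0, "wy": 0, "wz": 0.0913, "claw": -0.2},
    {"tx": 0, "ty": 0, "tz": 0, "wx": 0, "wy": 0, "wz": 0.0913, "claw": -0.2}
  ]
}}

```text
time: 8.47
eef_pos: [0.3863, -0.2994, 0.0997]
tool_rot: [-179.9, 0.0, 74.7]
contact_force: [0.6, -1.1, -0.9]
finger_gap: 0.599
gripper_force: 0.0
```

Run:
```python
from h import *
st()
I,K,E=cam('wrist'); np.savez('w4',I=I,K=K,E=E); cv2.imwrite('pics/w4.png',I[:,:,::-1])
cmd([.3862,-.2993,.004],74.4)
hsv=cv2.cvtColor(I,cv2.COLOR_RGB2HSV); 
m=cv2.inRange(hsv,(8,90,60),(25,255,255))
n,l,s,c=cv2.connectedComponentsWithStats(m); 
for i in range(1,n):
    if s[i,4]>150: print(s[i].tolist(),c[i].round(1),ray(K,E,c[i],.02).round(4))
```

```text
t 8.47 along -0.1451 lat 0.0175 z 0.0997 rot [-1.7995e+02  3.0000e-02  7.4710e+01] F along,lat,z 1.0 -0.8 -0.9 M [-0.03  0.01  0.06] gap 0.599
t [-1.000e-04  3.000e-04  1.276e-01] w [-0.0006  0.0002  0.0038] rows 3.0
[282, 147, 13, 41, 467] [287.9 166.6] [[ 0.3681 -0.2602  0.02  ]]
[352, 148, 14, 41, 470] [358.5 167.4] [[ 0.4215 -0.2756  0.02  ]]
[310, 186, 24, 123, 2225] [321.9 248.3] [[ 0.3748 -0.3367  0.02  ]]
[527, 340, 38, 22, 368] [547.5 349.5] [[ 0.5606 -0.5034  0.02  ]]
```

View pics/w4.png

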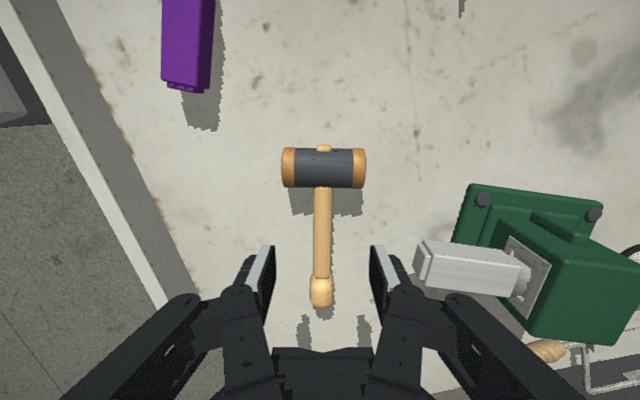

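The mallet is aligned with the tool: its head is centred at (323,168) and its handle is at column 322. Next I descend and grip.

>>> {"method": "play_rows", "body": {
  "commands": [
    {"tx": 0, "ty": 0, "tz": 0.05, "wx": 0, "wy": 0, "wz": 0.004, "claw": -0.2},
    {"tx": 0, "ty": 0, "tz": 0.1, "wx": 0, "wy": 0, "wz": 0.004, "claw": -0.2},
    {"tx": 0, "ty": 0, "tz": 0.12, "wx": 0, "wy": 0, "wz": 0.004, "claw": -0.2},
    {"tx": 0, "ty": 0, "tz": 0.1265, "wx": 0, "wy": 0, "wz": 0.004, "claw": -0.2},
    {"tx": 0, "ty": 0, "tz": 0.1265, "wx": 0, "wy": 0, "wz": 0.004, "claw": 1},
    {"tx": 0, "ty": 0, "tz": 0.1265, "wx": 0, "wy": 0, "wz": 0.004, "claw": 1},
    {"tx": 0, "ty": 0, "tz": 0.1265, "wx": 0, "wy": 0, "wz": 0.004, "claw": 1},
    {"tx": 0, "ty": 0, "tz": 0.1265, "wx": 0, "wy": 0, "wz": 0.004, "claw": 1},
    {"tx": 0, "ty": 0, "tz": 0.1265, "wx": 0, "wy": 0, "wz": 0.004, "claw": 1},
    {"tx": 0, "ty": 0, "tz": 0.1265, "wx": 0, "wy": 0, "wz": 0.004, "claw": 1}
  ],
  "grip_force": 100
}}

```text
time: 9.35
eef_pos: [0.3862, -0.2997, 0.0067]
tool_rot: [179.9, 0.1, 74.3]
contact_force: [-0.2, -0.1, 6.1]
finger_gap: 0.159
gripper_force: 98.8
```

Run:
```python
from h import *
st(); o=observe(); print(o['eef_pos'])
z0=o['eef_pos'][2]
# head centre = grip + 32 mm along tool x; strike yaw so tool x = +V (yaw 66.8): head face at +32 mm along U
for back in (.03,):   # face this far behind the nose (nose along -.0754)
    head=M+(-.0754-back-.032)*U; p=head-.032*V; p[2]=z0+(.060-.016)+.0  # head centre z .060
    print(p); cmd(p,66.8)
# nose pixels in w1-type view w4
d=np.load('w4.npz'); K,E=d['K'],d['E']
print('nose face px at pts: TL.. ', face(K,E,[(427,241),(415,263),(420,278)],o=M-.0754*U).round(4).tolist())
print('proj nose ctr',proj(K,E,[M-.0754*U, M-.0754*U-[0,0,.004]]).round(1).tolist())
```

```text
t 9.35 along -0.1451 lat 0.0171 z 0.0067 rot [1.7992e+02 1.1000e-01 7.4280e+01] F along,lat,z -0.1 -0.1 6.1 M [0.13 0.03 0.03] gap 0.159
[ 0.38615366 -0.29968742  0.00670388]
[ 0.37390466 -0.34788471  0.05070388]
t [-0.0664  0.0018 -0.0585] w [0.0008 0.0009 0.0653] rows 2.0
nose face px at pts: TL..  [[0.0197, 0.0687], [-0.0026, 0.0598], [-0.006, 0.0736]]
proj nose ctr [[415.9, 260.0], [414.3, 257.2]]
```

>>> {"method": "play_rows", "body": {
  "commands": [
    {"tx": 0, "ty": 0, "tz": -0.03, "wx": 0, "wy": 0, "wz": 0, "claw": 1},
    {"tx": 0, "ty": 0, "tz": -0.061, "wx": 0, "wy": 0, "wz": 0, "claw": 1},
    {"tx": -0.033, "ty": 0.001, "tz": -0.061, "wx": 0, "wy": 0, "wz": 0.033, "claw": 1},
    {"tx": -0.0664, "ty": 0.0018, "tz": -0.061, "wx": 0, "wy": 0, "wz": 0.0653, "claw": 1},
    {"tx": -0.0664, "ty": 0.0018, "tz": -0.061, "wx": 0, "wy": 0, "wz": 0.0653, "claw": 1},
    {"tx": -0.0664, "ty": 0.0018, "tz": -0.061, "wx": 0, "wy": 0, "wz": 0.0653, "claw": 1}
  ]
}}

```text
time: 9.85
eef_pos: [0.3728, -0.348, 0.0513]
tool_rot: [-180.0, 0.1, 66.7]
contact_force: [0.0, 0.6, -0.8]
finger_gap: 0.159
gripper_force: 98.0
```

Run:
```python
from h import *
st()
I,K,E=cam('wrist'); S,KS,ES=cam('side')
a=I[50:350,220:620]; b=cv2.resize(S[170:250,270:390],(780,520),interpolation=cv2.INTER_CUBIC)[:290,:] if 0 else cv2.resize(S[175:235,280:380],(500,300),interpolation=cv2.INTER_CUBIC)
o=np.zeros((600,520,3),np.uint8); o[:300,:400]=a; o[300:600,:500]=b
cv2.imwrite('pics/m5.png',o[:,:,::-1]); np.savez('w5',I=I,K=K,E=E,S=S)
```

```text
t 9.85 along -0.1384 lat -0.0325 z 0.0513 rot [-1.7998e+02  5.0000e-02  6.6710e+01] F along,lat,z -0.2 0.5 -0.8 M [-0.03  0.04 -0.03] gap 0.159
```

View pics/m5.png

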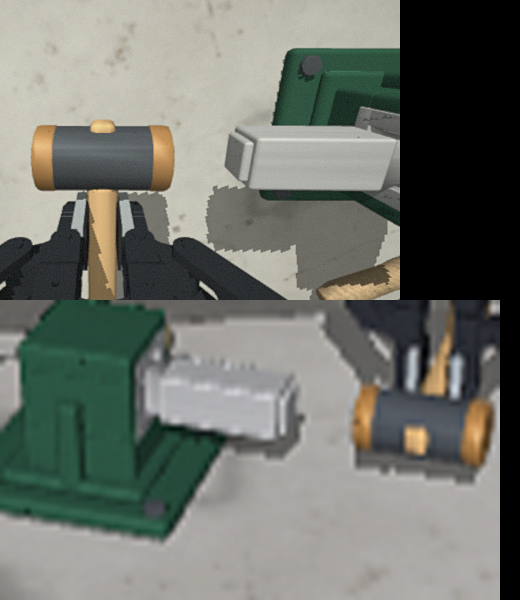

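The wrist crop shows the mallet head level with the stake nose (rows 157 and 155) with a gap of about 30 mm. The side crop shows it held level. I approach now and tap along +ty.

>>> {"method": "play_rows", "body": {
  "commands": [
    {"tx": 0.0007, "ty": 0.01, "tz": 0, "wx": 0, "wy": 0, "wz": 0, "claw": 1},
    {"tx": 0.0007, "ty": 0.02, "tz": 0, "wx": 0, "wy": 0, "wz": 0, "claw": 1},
    {"tx": 0.0007, "ty": 0.029, "tz": 0, "wx": 0, "wy": 0, "wz": 0, "claw": 1},
    {"tx": 0.0007, "ty": 0.034, "tz": 0, "wx": 0, "wy": 0, "wz": 0, "claw": 1},
    {"tx": 0.0007, "ty": 0.036, "tz": 0, "wx": 0, "wy": 0, "wz": 0, "claw": 1},
    {"tx": 0.0007, "ty": 0.0365, "tz": 0, "wx": 0, "wy": 0, "wz": 0, "claw": 1}
  ]
}}

```text
time: 10.45
eef_pos: [0.3986, -0.357, 0.0506]
tool_rot: [-179.9, 0.0, 66.8]
contact_force: [-0.4, -0.3, -1.2]
finger_gap: 0.162
gripper_force: 98.1
```

```bash
python3 -c "
from h import *
st()"
```

```text
t 10.45 along -0.1111 lat -0.0307 z 0.0506 rot [-1.7989e+02  2.0000e-02  6.6830e+01] F along,lat,z -0.3 -0.4 -1.2 M [-0.03  0.01  0.01] gap 0.162
```

>>> {"method": "play_rows", "body": {
  "commands": [
    {"tx": 0, "ty": 0.0015, "tz": 0, "wx": 0, "wy": 0, "wz": 0, "claw": 1},
    {"tx": 0, "ty": 0.003, "tz": 0, "wx": 0, "wy": 0, "wz": 0, "claw": 1},
    {"tx": 0, "ty": 0.0045, "tz": 0, "wx": 0, "wy": 0, "wz": 0, "claw": 1},
    {"tx": 0, "ty": 0.0055, "tz": 0, "wx": 0, "wy": 0, "wz": 0, "claw": 1},
    {"tx": 0, "ty": 0.0055, "tz": 0, "wx": 0, "wy": 0, "wz": 0, "claw": 1}
  ]
}}

```text
time: 10.87
eef_pos: [0.4018, -0.3587, 0.0507]
tool_rot: [-179.9, 0.0, 66.8]
contact_force: [0.1, 0.2, -1.0]
finger_gap: 0.157
gripper_force: 98.1
```

```bash
python3 -c "
from h import *
st()"
```

```text
t 10.87 along -0.1075 lat -0.031 z 0.0507 rot [-1.799e+02  3.000e-02  6.678e+01] F along,lat,z 0.0 0.2 -1.0 M [-0.05  0.01  0.  ] gap 0.157
```

>>> {"method": "play_rows", "body": {
  "commands": [
    {"tx": 0, "ty": 0.0015, "tz": 0, "wx": 0, "wy": 0, "wz": 0, "claw": 1},
    {"tx": 0, "ty": 0.003, "tz": 0, "wx": 0, "wy": 0, "wz": 0, "claw": 1},
    {"tx": 0, "ty": 0.004, "tz": 0, "wx": 0, "wy": 0, "wz": 0, "claw": 1},
    {"tx": 0, "ty": 0.004, "tz": 0, "wx": 0, "wy": 0, "wz": 0, "claw": 1}
  ]
}}

```text
time: 11.2
eef_pos: [0.4042, -0.3596, 0.0505]
tool_rot: [-179.8, 0.0, 66.8]
contact_force: [-2.0, -0.3, -1.7]
finger_gap: 0.16
gripper_force: 98.1
```

```bash
python3 -c "
from h import *
st()"
```

```text
t 11.2 along -0.105 lat -0.0308 z 0.0505 rot [-1.7983e+02  2.0000e-02  6.6780e+01] F along,lat,z -1.7 -1.0 -1.7 M [0.04 0.23 0.06] gap 0.16
```

>>> {"method": "play_rows", "body": {
  "commands": [
    {"tx": 0, "ty": -0.004, "tz": 0, "wx": 0, "wy": 0, "wz": 0, "claw": 1},
    {"tx": 0, "ty": -0.004, "tz": 0, "wx": 0, "wy": 0, "wz": 0, "claw": 1},
    {"tx": 0, "ty": -0.0015, "tz": 0, "wx": 0, "wy": 0, "wz": 0, "claw": 1},
    {"tx": 0, "ty": 0.0005, "tz": 0, "wx": 0, "wy": 0, "wz": 0, "claw": 1},
    {"tx": 0, "ty": 0.0025, "tz": 0, "wx": 0, "wy": 0, "wz": 0, "claw": 1},
    {"tx": 0, "ty": 0.0025, "tz": 0, "wx": 0, "wy": 0, "wz": 0, "claw": 1}
  ]
}}

```text
time: 11.7
eef_pos: [0.4044, -0.3593, 0.0499]
tool_rot: [-179.6, 0.0, 66.8]
contact_force: [-5.0, 1.8, -1.3]
finger_gap: 0.163
gripper_force: 98.2
```

```bash
python3 -c "
from h import *
st()"
```

```text
t 11.7 along -0.1049 lat -0.0305 z 0.0499 rot [-1.7962e+02  1.0000e-02  6.6780e+01] F along,lat,z -5.3 -0.3 -1.3 M [0.33 0.92 0.11] gap 0.163
```

>>> {"method": "play_rows", "body": {
  "commands": [
    {"tx": 0, "ty": -0.006, "tz": 0, "wx": 0, "wy": 0, "wz": 0, "claw": 1},
    {"tx": 0, "ty": -0.006, "tz": 0, "wx": 0, "wy": 0, "wz": 0, "claw": 1},
    {"tx": 0, "ty": -0.0035, "tz": 0, "wx": 0, "wy": 0, "wz": 0, "claw": 1},
    {"tx": 0, "ty": -0.001, "tz": -0.0002, "wx": 0, "wy": 0, "wz": 0, "claw": 1},
    {"tx": 0, "ty": 0.001, "tz": -0.0008, "wx": 0, "wy": 0, "wz": 0, "claw": 1},
    {"tx": 0, "ty": 0.0025, "tz": -0.0012, "wx": 0, "wy": 0, "wz": 0, "claw": 1},
    {"tx": 0, "ty": 0.0025, "tz": -0.0012, "wx": 0, "wy": 0, "wz": 0, "claw": 1}
  ]
}}

```text
time: 12.28
eef_pos: [0.4046, -0.3594, 0.0503]
tool_rot: [-179.4, 0.0, 66.8]
contact_force: [-8.4, 2.7, 0.7]
finger_gap: 0.16
gripper_force: 98.5
```

```bash
python3 -c "
from h import *
st()"
```

```text
t 12.28 along -0.1047 lat -0.0305 z 0.0503 rot [-1.7943e+02  2.0000e-02  6.6780e+01] F along,lat,z -8.8 -0.8 0.7 M [0.42 1.57 0.19] gap 0.16
```

>>> {"method": "play_rows", "body": {
  "commands": [
    {"tx": 0, "ty": -0.008, "tz": 0, "wx": 0, "wy": 0, "wz": 0, "claw": 1},
    {"tx": 0, "ty": -0.008, "tz": 0, "wx": 0, "wy": 0, "wz": 0, "claw": 1},
    {"tx": 0, "ty": -0.0055, "tz": 0, "wx": 0, "wy": 0, "wz": 0, "claw": 1},
    {"tx": 0, "ty": -0.003, "tz": -0.0005, "wx": 0, "wy": 0, "wz": 0, "claw": 1},
    {"tx": 0, "ty": -0.0005, "tz": -0.0015, "wx": 0, "wy": 0, "wz": 0, "claw": 1},
    {"tx": 0, "ty": 0.0015, "tz": -0.0025, "wx": 0, "wy": 0, "wz": 0, "claw": 1},
    {"tx": 0, "ty": 0.0025, "tz": -0.003, "wx": 0, "wy": 0, "wz": 0, "claw": 1},
    {"tx": 0, "ty": 0.0025, "tz": -0.003, "wx": 0, "wy": 0, "wz": 0, "claw": 1}
  ]
}}

```text
time: 12.95
eef_pos: [0.4053, -0.3598, 0.0523]
tool_rot: [-179.3, 0.0, 66.8]
contact_force: [-11.1, 2.2, 0.3]
finger_gap: 0.164
gripper_force: 98.7
```

```bash
python3 -c "
from h import *
st()"
```

```text
t 12.95 along -0.1038 lat -0.0305 z 0.0523 rot [-1.7931e+02  4.0000e-02  6.6770e+01] F along,lat,z -11.1 -2.4 0.3 M [0.48 2.07 0.29] gap 0.164
```

>>> {"method": "play_rows", "body": {
  "commands": [
    {"tx": 0, "ty": -0.009, "tz": 0.001, "wx": 0, "wy": 0, "wz": 0, "claw": 1},
    {"tx": 0, "ty": -0.009, "tz": 0.002, "wx": 0, "wy": 0, "wz": 0, "claw": 1},
    {"tx": 0, "ty": -0.0065, "tz": 0.002, "wx": 0, "wy": 0, "wz": 0, "claw": 1},
    {"tx": 0, "ty": -0.004, "tz": 0.0015, "wx": 0, "wy": 0, "wz": 0, "claw": 1},
    {"tx": -0.0002, "ty": -0.0015, "tz": 0.001, "wx": 0, "wy": 0, "wz": 0, "claw": 1},
    {"tx": -0.0004, "ty": 0.001, "tz": 0, "wx": 0, "wy": 0, "wz": 0, "claw": 1},
    {"tx": -0.0006, "ty": 0.0025, "tz": -0.0006, "wx": 0, "wy": 0, "wz": 0, "claw": 1},
    {"tx": -0.0006, "ty": 0.0025, "tz": -0.0006, "wx": 0, "wy": 0, "wz": 0, "claw": 1}
  ]
}}

```text
time: 13.62
eef_pos: [0.4058, -0.3601, 0.0524]
tool_rot: [-179.2, 0.0, 66.8]
contact_force: [-14.0, 4.3, 0.8]
finger_gap: 0.163
gripper_force: 99.0
```

```bash
python3 -c "
from h import *
st()"
```

```text
t 13.62 along -0.1032 lat -0.0307 z 0.0524 rot [-1.7915e+02  2.0000e-02  6.6780e+01] F along,lat,z -14.5 -1.6 0.8 M [0.74 2.57 0.29] gap 0.163
```

>>> {"method": "play_rows", "body": {
  "commands": [
    {"tx": 0, "ty": -0.01, "tz": 0.001, "wx": 0, "wy": 0, "wz": 0, "claw": 1},
    {"tx": 0, "ty": -0.01, "tz": 0.002, "wx": 0, "wy": 0, "wz": 0, "claw": 1},
    {"tx": 0, "ty": -0.0075, "tz": 0.002, "wx": 0, "wy": 0, "wz": 0, "claw": 1},
    {"tx": 0, "ty": -0.005, "tz": 0.0015, "wx": 0, "wy": 0, "wz": 0, "claw": 1},
    {"tx": 0, "ty": -0.0025, "tz": 0.001, "wx": 0, "wy": 0, "wz": 0, "claw": 1},
    {"tx": -0.0002, "ty": 0, "tz": 0, "wx": 0, "wy": 0, "wz": 0, "claw": 1},
    {"tx": -0.0004, "ty": 0.002, "tz": -0.0006, "wx": 0, "wy": 0, "wz": 0, "claw": 1},
    {"tx": -0.0004, "ty": 0.0022, "tz": -0.0008, "wx": 0, "wy": 0, "wz": 0, "claw": 1},
    {"tx": -0.0004, "ty": 0.0022, "tz": -0.0008, "wx": 0, "wy": 0, "wz": 0, "claw": 1}
  ]
}}

```text
time: 14.37
eef_pos: [0.4061, -0.3606, 0.0526]
tool_rot: [-179.0, 0.0, 66.8]
contact_force: [-16.5, 4.0, 1.4]
finger_gap: 0.162
gripper_force: 99.3
```

```bash
python3 -c "
from h import *
st()"
```

```text
t 14.37 along -0.1028 lat -0.031 z 0.0526 rot [-1.7903e+02  4.0000e-02  6.6770e+01] F along,lat,z -16.8 -2.8 1.4 M [0.85 3.09 0.35] gap 0.162
```

>>> {"method": "play_rows", "body": {
  "commands": [
    {"tx": 0, "ty": -0.011, "tz": 0.001, "wx": 0, "wy": 0, "wz": 0, "claw": 1},
    {"tx": 0, "ty": -0.011, "tz": 0.002, "wx": -0.004, "wy": 0, "wz": 0, "claw": 1},
    {"tx": 0, "ty": -0.0085, "tz": 0.002, "wx": -0.006, "wy": 0, "wz": 0, "claw": 1},
    {"tx": 0, "ty": -0.006, "tz": 0.0015, "wx": -0.006, "wy": 0, "wz": 0, "claw": 1},
    {"tx": 0, "ty": -0.0035, "tz": 0.001, "wx": -0.006, "wy": 0, "wz": 0, "claw": 1},
    {"tx": -0.0002, "ty": -0.001, "tz": 0, "wx": -0.006, "wy": 0, "wz": 0, "claw": 1},
    {"tx": -0.0004, "ty": 0.001, "tz": -0.0006, "wx": -0.006, "wy": 0, "wz": 0, "claw": 1},
    {"tx": -0.0004, "ty": 0.0025, "tz": -0.001, "wx": -0.006, "wy": 0, "wz": 0, "claw": 1},
    {"tx": -0.0004, "ty": 0.0025, "tz": -0.001, "wx": -0.006, "wy": 0, "wz": 0, "claw": 1}
  ]
}}

```text
time: 15.12
eef_pos: [0.4064, -0.361, 0.0529]
tool_rot: [-179.6, 0.1, 66.8]
contact_force: [-19.5, 4.4, 1.8]
finger_gap: 0.158
gripper_force: 99.6
```

```bash
python3 -c "
from h import *
st()"
```

```text
t 15.12 along -0.1024 lat -0.0312 z 0.0529 rot [-1.7955e+02  5.0000e-02  6.6760e+01] F along,lat,z -19.6 -3.7 1.8 M [0.95 3.74 0.44] gap 0.158
```

>>> {"method": "play_rows", "body": {
  "commands": [
    {"tx": 0, "ty": -0.012, "tz": 0.001, "wx": 0, "wy": 0, "wz": 0, "claw": 1},
    {"tx": 0, "ty": -0.012, "tz": 0.002, "wx": -0.001, "wy": 0, "wz": 0, "claw": 1},
    {"tx": 0, "ty": -0.009, "tz": 0.002, "wx": -0.002, "wy": 0, "wz": 0, "claw": 1},
    {"tx": 0, "ty": -0.0065, "tz": 0.0015, "wx": -0.003, "wy": 0, "wz": 0, "claw": 1},
    {"tx": -0.0002, "ty": -0.004, "tz": 0.001, "wx": -0.003, "wy": 0, "wz": 0, "claw": 1},
    {"tx": -0.0004, "ty": -0.0015, "tz": 0, "wx": -0.003, "wy": 0, "wz": 0, "claw": 1},
    {"tx": -0.0006, "ty": 0.001, "tz": -0.0006, "wx": -0.003, "wy": 0, "wz": 0, "claw": 1},
    {"tx": -0.0008, "ty": 0.0025, "tz": -0.001, "wx": -0.003, "wy": 0, "wz": 0, "claw": 1},
    {"tx": -0.0008, "ty": 0.0025, "tz": -0.001, "wx": -0.003, "wy": 0, "wz": 0, "claw": 1}
  ]
}}

```text
time: 15.87
eef_pos: [0.4065, -0.3613, 0.0531]
tool_rot: [-179.7, 0.0, 66.8]
contact_force: [-24.5, 6.8, 3.3]
finger_gap: 0.159
gripper_force: 100.0
```

```bash
python3 -c "
from h import *
st()"
```

```text
t 15.87 along -0.1022 lat -0.0315 z 0.0531 rot [-1.797e+02  3.000e-02  6.677e+01] F along,lat,z -25.2 -3.4 3.3 M [1.32 4.42 0.51] gap 0.159
```

>>> {"method": "play_rows", "body": {
  "commands": [
    {"tx": 0, "ty": -0.012, "tz": 0.001, "wx": 0, "wy": 0, "wz": 0, "claw": 1},
    {"tx": 0.0006, "ty": -0.012, "tz": 0.003, "wx": 0, "wy": 0, "wz": 0, "claw": 1},
    {"tx": 0.0006, "ty": -0.009, "tz": 0.003, "wx": 0, "wy": 0, "wz": 0, "claw": 1},
    {"tx": 0.0004, "ty": -0.007, "tz": 0.002, "wx": 0, "wy": 0, "wz": 0, "claw": 1},
    {"tx": 0.0001, "ty": -0.005, "tz": 0.001, "wx": 0, "wy": 0, "wz": 0, "claw": 1},
    {"tx": -0.0002, "ty": -0.003, "tz": 0, "wx": 0, "wy": 0, "wz": 0, "claw": 1},
    {"tx": -0.0005, "ty": -0.001, "tz": -0.001, "wx": 0, "wy": 0, "wz": 0, "claw": 1},
    {"tx": -0.0006, "ty": 0, "tz": -0.002, "wx": 0, "wy": 0, "wz": 0, "claw": 1},
    {"tx": -0.0006, "ty": 0, "tz": -0.002, "wx": 0, "wy": 0, "wz": 0, "claw": 1}
  ]
}}

```text
time: 16.62
eef_pos: [0.4065, -0.3614, 0.0538]
tool_rot: [-179.7, -0.0, 66.8]
contact_force: [-21.4, 5.6, -3.1]
finger_gap: 0.155
gripper_force: 99.4
```

```bash
python3 -c "
from h import *
st()"
```

```text
t 16.62 along -0.1021 lat -0.0316 z 0.0538 rot [-1.7969e+02 -1.0000e-02  6.6770e+01] F along,lat,z -21.9 -3.3 -3.1 M [1.1  4.25 0.5 ] gap 0.155
```

>>> {"method": "play_rows", "body": {
  "commands": [
    {"tx": 0, "ty": -0.012, "tz": 0.001, "wx": 0, "wy": 0, "wz": 0, "claw": 1},
    {"tx": 0.0006, "ty": -0.012, "tz": 0.004, "wx": 0, "wy": 0, "wz": 0, "claw": 1},
    {"tx": 0.0006, "ty": -0.009, "tz": 0.004, "wx": 0, "wy": 0, "wz": 0, "claw": 1},
    {"tx": 0.0004, "ty": -0.007, "tz": 0.003, "wx": 0, "wy": 0, "wz": 0, "claw": 1},
    {"tx": 0.0001, "ty": -0.005, "tz": 0.0025, "wx": 0, "wy": 0, "wz": 0, "claw": 1},
    {"tx": -0.0002, "ty": -0.003, "tz": 0.002, "wx": 0, "wy": 0, "wz": 0, "claw": 1},
    {"tx": -0.0004, "ty": -0.001, "tz": 0.001, "wx": 0, "wy": 0, "wz": 0, "claw": 1},
    {"tx": -0.0004, "ty": 0.0017, "tz": 0, "wx": 0, "wy": 0, "wz": 0, "claw": 1},
    {"tx": -0.0004, "ty": 0.0017, "tz": 0, "wx": 0, "wy": 0, "wz": 0, "claw": 1}
  ]
}}

```text
time: 17.37
eef_pos: [0.4066, -0.3619, 0.054]
tool_rot: [-179.6, 0.0, 66.8]
contact_force: [-25.5, 7.6, 0.5]
finger_gap: 0.158
gripper_force: 100.3
```

```bash
python3 -c "
from h import *
st()"
```

```text
t 17.37 along -0.1018 lat -0.0321 z 0.054 rot [-1.7957e+02  3.0000e-02  6.6770e+01] F along,lat,z -26.4 -3.0 0.5 M [1.36 4.93 0.6 ] gap 0.158
```

>>> {"method": "play_rows", "body": {
  "commands": [
    {"tx": 0, "ty": -0.013, "tz": 0.001, "wx": 0, "wy": 0, "wz": 0, "claw": 1},
    {"tx": 0.0006, "ty": -0.013, "tz": 0.004, "wx": 0, "wy": 0, "wz": 0, "claw": 1},
    {"tx": 0.0006, "ty": -0.01, "tz": 0.004, "wx": 0, "wy": 0, "wz": 0, "claw": 1},
    {"tx": 0.0004, "ty": -0.008, "tz": 0.003, "wx": 0, "wy": 0, "wz": 0, "claw": 1},
    {"tx": 0.0002, "ty": -0.006, "tz": 0.0025, "wx": 0, "wy": 0, "wz": 0, "claw": 1},
    {"tx": 0, "ty": -0.004, "tz": 0.002, "wx": 0, "wy": 0, "wz": 0, "claw": 1},
    {"tx": 0, "ty": -0.002, "tz": 0.001, "wx": 0, "wy": 0, "wz": 0, "claw": 1},
    {"tx": 0, "ty": 0.0005, "tz": 0, "wx": 0, "wy": 0, "wz": 0, "claw": 1},
    {"tx": 0, "ty": 0.0005, "tz": 0, "wx": 0, "wy": 0, "wz": 0, "claw": 1}
  ]
}}

```text
time: 18.12
eef_pos: [0.4065, -0.3622, 0.054]
tool_rot: [-179.5, 0.1, 66.8]
contact_force: [-26.9, 6.8, 1.5]
finger_gap: 0.159
gripper_force: 100.5
```

```bash
python3 -c "
from h import *
st()"
```

```text
t 18.12 along -0.1018 lat -0.0323 z 0.054 rot [-1.7953e+02  6.0000e-02  6.6760e+01] F along,lat,z -27.4 -4.3 1.5 M [1.3  5.14 0.6 ] gap 0.159
```

The last two taps (26 and 27 N) produced no further movement, so the stake is solid. I retreat the mallet and check the stake.

>>> {"method": "play_rows", "body": {
  "commands": [
    {"tx": 0, "ty": -0.012, "tz": 0.001, "wx": 0, "wy": 0, "wz": 0, "claw": 1},
    {"tx": 0, "ty": -0.03, "tz": 0.001, "wx": 0, "wy": 0, "wz": 0, "claw": 1},
    {"tx": 0, "ty": -0.06, "tz": 0.001, "wx": 0.009, "wy": 0, "wz": 0, "claw": 1},
    {"tx": 0, "ty": -0.075, "tz": 0.001, "wx": 0.009, "wy": 0, "wz": 0, "claw": 1},
    {"tx": 0, "ty": -0.075, "tz": 0.001, "wx": 0.009, "wy": 0, "wz": 0, "claw": 1},
    {"tx": 0, "ty": -0.075, "tz": 0.001, "wx": 0.009, "wy": 0, "wz": 0, "claw": 1}
  ]
}}

```text
time: 18.62
eef_pos: [0.3677, -0.3475, 0.0574]
tool_rot: [179.8, 0.1, 66.8]
contact_force: [0.7, -0.1, -0.8]
finger_gap: 0.158
gripper_force: 100.0
```

Run:
```python
from h import *
st()
S,KS,ES=cam('side'); T,_,_=cam('top'); I,K,E=cam('wrist'); np.savez('w6',I=I,K=K,E=E,S=S,T=T)
# side view: bright top face of the stake, upper edge line, against the expected for a level stake
S0=np.load('w5.npz')['S']
for nm,im in (('before',S0),('after',S)):
    hsv=cv2.cvtColor(im,cv2.COLOR_RGB2HSV); g=hsv[:,:,2].astype(int); top=[]
    for c in range(314,337):
        col=g[180:206,c]; d=np.diff(col); top.append((c,int(180+np.argmax(d)+1),int(d.max())))
    print(nm,top)
L=[-.012,-.035,-.062]
for drop in (0,3): 
    a=np.radians(drop); print('expected top-edge (near side) droop',drop,proj(KS,ES,[M+l*U+[0,0,.013]+l*np.tan(a)*np.array([0,0,1])+.013*s*V for s in (1,-1) for l in L]).round(1).tolist())
```

```text
t 18.62 along -0.1433 lat -0.0341 z 0.0574 rot [1.798e+02 1.100e-01 6.678e+01] F along,lat,z 0.7 0.2 -0.8 M [0.01 0.02 0.06] gap 0.158
before [(314, 187, 42), (315, 191, 28), (316, 187, 37), (317, 187, 37), (318, 203, 22), (319, 192, 30), (320, 192, 33), (321, 192, 29), (322, 192, 21), (323, 192, 18), (324, 205, 55), (325, 204, 43), (326, 205, 41), (327, 193, 30), (328, 205, 26), (329, 205, 29), (330, 205, 32), (331, 205, 32), (332, 205, 35), (333, 194, 31), (334, 194, 24), (335, 182, 3), (336, 194, 49)]
after [(314, 185, 47), (315, 191, 33), (316, 191, 27), (317, 187, 37), (318, 203, 21), (319, 187, 25), (320, 203, 22), (321, 192, 31), (322, 192, 29), (323, 192, 31), (324, 205, 54), (325, 204, 42), (326, 205, 40), (327, 205, 41), (328, 193, 32), (329, 205, 30), (330, 205, 31), (331, 205, 32), (332, 205, 34), (333, 205, 34), (334, 189, 12), (335, 194, 49), (336, 205, 51)]
expected top-edge (near side) droop 0 [[312.9, 189.4], [321.7, 190.7], [332.2, 192.2], [316.1, 184.7], [324.8, 185.9], [335.1, 187.3]]
expected top-edge (near side) droop 3 [[312.9, 189.7], [321.7, 191.3], [332.2, 193.3], [316.1, 184.9], [324.8, 186.5], [335.1, 188.4]]
```

Run:
```python
from h import *
d=np.load('w6.npz'); S1=d['S']; S0=np.load('w5.npz')['S']
K,E,KS,ES=cams()
for nm,im in (('before',S0),('after',S1)):
    g=cv2.GaussianBlur(cv2.cvtColor(im,cv2.COLOR_RGB2GRAY),(1,1),0).astype(float)
    xs=[];ys=[]
    for c in range(317,332):
        col=g[196:216,c]; dd=np.diff(col); i=np.argmin(dd[:14]); w=-np.clip(dd[max(0,i-1):i+2],None,0); ys.append(196.5+(np.arange(max(0,i-1),i+2)@w)/w.sum()); xs.append(c)
    p=np.polyfit(xs,ys,1); print(nm,'bottom edge',np.round(ys,1).tolist(),'slope',p.round(4))
for drop in (0,1,2,3,4):
    q=proj(KS,ES,[M+l*U+[0,0,-.013+(l-.01)*np.tan(np.radians(drop))]+.013*V for l in (-.01,-.06)]); print(drop,q.round(1).tolist(),((q[1]-q[0])[1]/(q[1]-q[0])[0]).round(4))
np.set_printoptions(linewidth=250)
print(cv2.cvtColor(S1,cv2.COLOR_RGB2GRAY)[184:212:1,316:340:2])
```

```text
before bottom edge [199.6, 200.0, 200.2, 200.4, 200.4, 200.4, 200.6, 201.1, 201.2, 201.4, 201.4, 201.3, 201.5, 201.8, 202.1] slope [  0.1559 150.3623]
after bottom edge [199.3, 199.4, 199.8, 200.1, 200.4, 200.4, 200.4, 200.3, 200.7, 200.8, 201.1, 201.3, 201.4, 201.3, 201.3] slope [1.470000e-01 1.528938e+02]
0 [[312.4, 198.4], [331.4, 201.2]] 0.1484
1 [[312.4, 198.5], [331.4, 201.6]] 0.1643
2 [[312.4, 198.6], [331.4, 202.0]] 0.1803
3 [[312.4, 198.7], [331.4, 202.5]] 0.1962
4 [[312.4, 198.8], [331.4, 202.9]] 0.2121
[[164 161 160 162 163 165 166 168 167 169 169 168]
 [150 163 161 161 163 167 167 167 167 168 169 168]
 [128 159 160 160 166 155 168 167 168 169 167 167]
 [153 152 153 155 161 134 165 165 168 168 167 168]
 [152 150 151 152 151 152 155 158 162 180 163 168]
 [153 152 153 151 151 152 151 152 152 187 152 167]
 [176 164 151 151 153 153 152 152 152 152 134 162]
 [203 183 165 176 167 154 149 153 154 153 114 141]
 [178 178 185 205 188 166 170 176 165 152 148 131]
 [176 177 176 178 176 182 202 206 185 145 154 131]
 [176 178 177 176 177 178 178 179 181 137 125 139]
 [176 176 175 177 178 178 176 178 179 136 116 135]
 [179 180 178 177 177 175 177 180 180 137 116  87]
 [176 179 179 179 180 179 179 178 176 130 115  89]
 [187 178 178 178 179 181 181 180 182 119 114  91]
 [172 153 166 185 180 180 180 179 182 117 113  94]
 [ 31  33 111 168 154 166 184 181 181 119 104  93]
 [ 37  30  33  28  31 117 167 157 167 120  90  91]
 [ 48  45  43  43  29  74  75  78 114 104  95 127]
 [ 56  62  61  62  34  76  82  87  88  93  93 178]
 [ 62  60  61  59  82 108  82  87  88  92 127 174]
 [ 62  62  61  52 138 147 109 117 122  89 178 171]
 [ 61  61  60  41 154 140 151 163 170 121 172 168]
 [ 61  61  59  82 150 142 151 160 166 171 170 167]
 [ 62  61  54 146 149 145 153 160 166 167 167 167]
 [ 61  61  42 168 149 144 153 162 166 166 166 167]
 [ 61  59  43 164 147 141 151 162 168 168 167 167]
 [ 62  55 112 160 146 141 151 160 167 165 167 169]]
```

The fitted lower edge has slope 0.147, against 0.148 expected for a level stake, so it has straightened. Next I lay the mallet down near where it came from.

Run:
```python
from h import *
cmd([.382,-.298,.0574],74.4); cmd([.382,-.298,.0075],74.4)
```

```text
t [ 0.0679 -0.0079 -0.0006] w [ 0.0008  0.0009 -0.0662] rows 2.0
t [ 0.0681 -0.008   0.0659] w [ 0.0008  0.0009 -0.0662] rows 2.0
```

>>> {"method": "play_rows", "body": {
  "commands": [
    {"tx": 0.034, "ty": -0.008, "tz": 0, "wx": 0.001, "wy": 0.001, "wz": -0.033, "claw": 1},
    {"tx": 0.068, "ty": -0.008, "tz": 0, "wx": 0.001, "wy": 0.001, "wz": -0.066, "claw": 1},
    {"tx": 0.068, "ty": -0.008, "tz": 0.025, "wx": 0.001, "wy": 0.001, "wz": -0.066, "claw": 1},
    {"tx": 0.068, "ty": -0.008, "tz": 0.045, "wx": 0.001, "wy": 0.001, "wz": -0.066, "claw": 1},
    {"tx": 0.068, "ty": -0.008, "tz": 0.056, "wx": 0.001, "wy": 0.001, "wz": -0.066, "claw": 1},
    {"tx": 0.068, "ty": -0.008, "tz": 0.062, "wx": 0.001, "wy": 0.001, "wz": -0.066, "claw": 1},
    {"tx": 0.068, "ty": -0.008, "tz": 0.064, "wx": 0.001, "wy": 0.001, "wz": -0.066, "claw": 1},
    {"tx": 0.068, "ty": -0.008, "tz": 0.064, "wx": 0.001, "wy": 0.001, "wz": -0.066, "claw": 1}
  ]
}}

```text
time: 19.43
eef_pos: [0.3801, -0.2967, 0.0082]
tool_rot: [-179.8, -0.1, 74.3]
contact_force: [0.1, 0.6, -1.3]
finger_gap: 0.162
gripper_force: 100.1
```

```bash
python3 -c "
from h import *
st()"
```

```text
t 19.43 along -0.1519 lat 0.0175 z 0.0082 rot [-1.798e+02 -1.100e-01  7.433e+01] F along,lat,z -0.2 0.6 -1.3 M [-0.01 -0.05 -0.04] gap 0.162
```

Lower about 1.5 mm more to touch.

>>> {"method": "play_rows", "body": {
  "commands": [
    {"tx": 0, "ty": 0, "tz": 0.001, "wx": 0, "wy": 0, "wz": 0, "claw": 1},
    {"tx": 0, "ty": 0, "tz": 0.002, "wx": 0, "wy": 0, "wz": 0, "claw": 1},
    {"tx": 0, "ty": 0, "tz": 0.002, "wx": 0, "wy": 0, "wz": 0, "claw": 1}
  ]
}}

```text
time: 19.68
eef_pos: [0.3801, -0.2968, 0.0071]
tool_rot: [-179.8, -0.1, 74.3]
contact_force: [-0.1, 0.2, -1.6]
finger_gap: 0.157
gripper_force: 100.1
```

```bash
python3 -c "
from h import *
st()"
```

```text
t 19.68 along -0.1518 lat 0.0174 z 0.0071 rot [-1.7984e+02 -9.0000e-02  7.4330e+01] F along,lat,z -0.2 0.1 -1.6 M [-0.01 -0.02 -0.01] gap 0.157
```

>>> {"method": "play_rows", "body": {
  "commands": [
    {"tx": 0, "ty": 0, "tz": 0.001, "wx": 0, "wy": 0, "wz": 0, "claw": 1},
    {"tx": 0, "ty": 0, "tz": 0.0018, "wx": 0, "wy": 0, "wz": 0, "claw": 1},
    {"tx": 0, "ty": 0, "tz": 0.0018, "wx": 0, "wy": 0, "wz": 0, "claw": 1}
  ]
}}

```text
time: 19.93
eef_pos: [0.3801, -0.2967, 0.0067]
tool_rot: [-179.8, -0.1, 74.3]
contact_force: [-1.6, 1.0, 10.0]
finger_gap: 0.162
gripper_force: 101.8
```

```bash
python3 -c "
from h import *
st()"
```

```text
t 19.93 along -0.1519 lat 0.0175 z 0.0067 rot [-1.7985e+02 -7.0000e-02  7.4340e+01] F along,lat,z -1.8 0.3 10.0 M [ 0.32  0.46 -0.04] gap 0.162
```

>>> {"method": "play_rows", "body": {
  "commands": [
    {"tx": 0, "ty": 0, "tz": -0.0013, "wx": 0, "wy": 0, "wz": 0, "claw": 1},
    {"tx": 0, "ty": 0, "tz": -0.0013, "wx": 0, "wy": 0, "wz": 0, "claw": -0.2},
    {"tx": 0, "ty": 0, "tz": -0.0013, "wx": 0, "wy": 0, "wz": 0, "claw": -0.2},
    {"tx": 0, "ty": 0, "tz": -0.0013, "wx": 0, "wy": 0, "wz": 0, "claw": -0.2},
    {"tx": 0, "ty": 0, "tz": -0.0013, "wx": 0, "wy": 0, "wz": 0, "claw": -0.2},
    {"tx": 0, "ty": 0, "tz": -0.03, "wx": 0, "wy": 0, "wz": 0, "claw": -0.2},
    {"tx": 0, "ty": 0, "tz": -0.08, "wx": 0, "wy": 0, "wz": 0, "claw": -0.2},
    {"tx": 0, "ty": 0, "tz": -0.13, "wx": 0, "wy": 0, "wz": 0, "claw": -0.2},
    {"tx": 0, "ty": 0, "tz": -0.15, "wx": 0, "wy": 0, "wz": 0, "claw": -0.2},
    {"tx": 0, "ty": 0, "tz": -0.15, "wx": 0, "wy": 0, "wz": 0, "claw": -0.2}
  ]
}}

```text
time: 20.77
eef_pos: [0.3826, -0.2992, 0.1221]
tool_rot: [179.8, 0.1, 74.3]
contact_force: [1.5, -0.5, -0.6]
finger_gap: 0.6
gripper_force: 0.0
```

Run:
```python
from h import *
st()
I,K,E=cam('wrist'); hsv=cv2.cvtColor(I,cv2.COLOR_RGB2HSV); 
m=cv2.inRange(hsv,(8,90,60),(25,255,255))
n,l,s,c=cv2.connectedComponentsWithStats(m); 
for i in range(1,n):
    if s[i,4]>150: print(s[i].tolist(),c[i].round(1),ray(K,E,c[i],.018).round(4))
S,KS,ES=cam('side'); S1=np.load('w6.npz')['S']; print('stake region change',cv2.absdiff(S,S1)[180:215,300:340].mean(), 'dish/spool/caliper area', cv2.absdiff(S,S1)[180:330,195:265].mean())
g=cv2.cvtColor(S,cv2.COLOR_RGB2GRAY).astype(float); ys=[]
for c_ in range(317,332):
    dd=np.diff(g[196:216,c_]); i=np.argmin(dd[:14]); w=-np.clip(dd[max(0,i-1):i+2],None,0); ys.append(196.5+(np.arange(max(0,i-1),i+2)@w)/w.sum())
print('slope',np.polyfit(range(317,332),ys,1).round(4))
```

```text
t 20.77 along -0.1486 lat 0.0162 z 0.1221 rot [1.798e+02 1.200e-01 7.435e+01] F along,lat,z 1.6 0.1 -0.6 M [-0.04  0.02 -0.05] gap 0.6
[280, 142, 13, 36, 393] [285.9 159.3] [[ 0.3611 -0.2578  0.018 ]]
[345, 142, 12, 37, 390] [350.5 159.4] [[ 0.415 -0.273  0.018]]
[308, 177, 22, 114, 1916] [318.3 234.4] [[ 0.3685 -0.3342  0.018 ]]
[513, 322, 39, 22, 416] [532.3 331.6] [[ 0.5585 -0.5074  0.018 ]]
stake region change 0.4969047619047619 dish/spool/caliper area 0.43736507936507935
slope [1.465000e-01 1.530635e+02]
```

```bash
python3 -c "
from cell import *
print(sign_off())"
```

```text
the job is handed in; nothing more can be done
None
```

The stake is fitted and straight in the holder, driven home with gradually firmer taps until the last ones at 26–27 N no longer moved it. The mallet lies flat on the bench, clear of the stake, and I never touched the dish, caliper or spool. The job was handed in at about 21 s of the 59 s allowed.

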